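# One full turn of the tin can along the measuring strip

## Robot

A 6-joint arm with a two-finger parallel gripper is mounted at the origin on the work surface. World frame = base frame: x ahead of the robot, y to its left, z up, the work surface at z = 0. Lengths are in m, angles in rad, forces in N, time in s.
With the tool pointing down it reaches from about 0.25 to 0.775 m from the base axis. Payload 4 kg.
Tool frame: the origin (TCP) lies at the very end of the fingers, on their centre line; the grasp point (between the pads) lies 19 mm behind it; y points along the fingers, x is the direction in which the jaws open and shut, and the axes are right-handed (so a half turn about y gives the same grasp; the last joint's range is limited). The gripper opens to 94 mm and grips with 3 to 60 N. Pads are 16 mm wide; open, the fingers measure 119 mm over their backs; the gripper's body (75 mm by 177 mm) begins 78 mm behind the grasp point.
Start: joints at [1.105, 0.087, 1.371, -0, 1.684, -0.103], TCP at [0.195, 0.514, 0.182] pointing down, gripper open.
Joint ranges: [-3.1, 3.1], [-0.76, 2.03], [0.27, 2.55], [-1.08, 4.22], [0.17, 2.65], [-2.57, 2.57]. Speed limits (rad/s): [2.79, 2.79, 3.14, 3.14, 3.14, 3.14].

## Interface

Orientations are given as [roll, pitch, yaw] about the fixed x, y, z axes, in that order (R = Rz(yaw) Ry(pitch) Rx(roll)).
In Python, from bench import robot, snapshot, workorder gives the robot as it stands.
- The arm moves only by the tool play_rows, never from a script. Its argument "steps" is a list of rows, each an object of numbers: "x", "y", "z": the shift along the world's x, y, z in m; "rx", "ry", "rz": the turn, a rotation vector about the world's x, y, z in rad; "hand": the finger opening in m, from 0 to 0.094. A call has 1 to 8 rows; each row shifts and turns the commanded pose from where the row before left it; what a row does not reach is not made up. A row lasts 1/8 s, in which the tool goes at most 62.5 mm and 10.7 degrees, less where a joint would pass 70% of its speed; a pose out of reach is approached as far as the arm can. A call is refused whole if a number of a shift passes 0.0625 or a number of a turn 0.188, either way. A call with a gripper value outside its range is refused whole. The fingers move at their own pace and stop on an object; the grip force is fixed at half the most. Time passes only in rows, so rows that do not move let the fingers close. It gives the time, the measured TCP pose, the force and the opening at its end, in the units of the state.
- robot.get_obs(): the state, without advancing time (a new reading comes with each control period).
- snapshot(name): name is "scene" or "top" or "wrist"; returns a dict with "color" (384x512x3 uint8, red, green, blue), "range_z" (384x512 float32, m along the optical axis (not along the pixel's ray), 0 where there is no reading), "fov_y" (degrees; the focal length in pixels is half the picture's height over the tangent of half this angle, whatever the lens; pixels are square), "cx", "cy" (the principal point, pixels), "k1" (the pictures are not rectified: a ray, as slopes to the right and down, at radius r is drawn at 1 + k1 r^2 times it, then the intrinsics apply), "T" (4x4, takes a point from camera to world coordinates). Camera axes: x right, y down, z forward; pixel columns grow to the right and rows downward; lengths in m; the calibration is good to about 2 mm. A picture is of the moment at which its call begins.
- workorder.close_job(): hands the job in, once; it reports no verdict.
The state is a dict: "time": time; "joint_positions": joint angles; "qvel": joint speeds; "joint_torque": joint torques, N m; "tool_pos": TCP position; "ee_rot": TCP orientation; "wrist_force": force on the tool from outside, world axes, zero at the start; "wrist_torque": the same for the moment, N m; "width": finger opening in m.
Only numpy, scipy, OpenCV 4.12 (cv2) and the standard library are available. Lean on these libraries where they do the work, as an engineer would, in place of code of your own. Each camera call takes 0.05 s, during which the arm holds its last target.

## Task

Set up the circumference measurement on the lab bench: put whichever of the tuning fork and the bar magnet lies on the paper strip into the blue tray, and leave the other where it is. Then roll the can along the strip, without lifting it or letting it slide, through one full turn from the black line to the red line, so that it comes to rest square on the red line with its red stripe on top again. When it lies still there by itself, stand the wooden block on the strip, flat and square, close against the can's far side (the side it was rolling towards), and leave the gas tap, beaker and bottle undisturbed.

Things in the scene. Friction and masses are not known exactly. Their poses are not given: they have to be found in the camera images.
- strip: paper measuring strip taped flat on the black bench, 380 mm long, 140 mm wide, under 1 mm thick; a black start line and a red finish line cross it. Origin: its centre, at bench height. x axis: along the strip in the rolling direction (from the black line to the red one); y axis: across the strip, along the lines; z up. The lines lie at x = -94.2 mm (black) and +94.2 mm (red), 188.5 mm apart, which is one circumference of the can
- start_line (a point): middle of the black start line; axes as the strip's
- finish_line (a point): middle of the red finish line; axes as the strip's
- can_center (a point): centre of a tin can, diameter 60 mm, length 110 mm, 0.2 to 0.45 kg, lying across the strip on the black line, centre 30 mm up. y axis: along its axis; z axis: from centre to the red stripe along its side (up at the start). Pushed at 60 mm/s it rolls on 5 to 15 mm when let go and slips under 5 mm in a turn; driven at 150 mm/s against a finger it skids 10 to 20 mm
- block_center (a point): centre of a hardwood block, 40 mm (x) by 60 mm (y) by 45 mm high (z), about 0.09 kg, standing loose on the bench beside the strip on the robot's side; it is to stand with its y axis along the can's axis, its 60 mm side facing the can
- fork_center (a point): balance point of a steel tuning fork lying flat, 5 mm above the bench; 160 mm long along x, 10 mm thick. Two tines, together 28 mm wide, run from x = -29 to +71 mm; a thin round stem runs to x = -89 mm. 0.13 kg
- magnet_center (a point): centre of a bar magnet (one half red, one half dark blue), 100 mm (x) by 22 mm (y) by 14 mm thick (z), lying flat, 7 mm above the bench. 0.16 kg, not attracted to anything here
- tray_in (a point): centre of the inner floor of the blue lab tray, fixed, 300 mm (x) by 220 mm (y) outside, 45 mm high, walls and floor 4 mm; axes along its sides, z up. The floor lies 4 mm above the bench
- beaker_center (a point): half-way up a glass beaker, 60 mm in diameter, 80 mm high, standing loose beside the start of the strip on the side away from the robot; bystander
- bottle_center (a point): half-way up a yellow bottle, 60 mm in diameter, 194 mm high, standing loose behind the start of the strip on the side away from the robot; bystander
- gas_tap: white bench gas tap with two yellow knobs, fixed, 103 mm high, base 60 mm in diameter; its two nozzles point 40 degrees either side of its y axis and reach 70 mm from its axis at 67 mm height. Origin: centre of its base; it stands beside the red end of the strip on the robot's side
There are look-alikes about, which are no part of the job. Of the things that look like the part that bears fork_center, take the one that is farthest from the robot's base at the start.

How it is judged:
By the outcome, as a careful person would: the job done as asked, in the order asked, and still so for the second after the job is handed in, with the robot touching nothing.
It also fails if it takes over 72 s, if anything falls off the work surface, if the arm or the gripper's body presses on something with over 40 N, if the wrist force passes 120 N, or if a joint passes its speed limit or range.

## Working session

There is one attempt and no reset: what is moved stays moved. The work goes in short steps, Python scripts to look and compute and a tool call to move; the robot and the scene stay as the last step left them, time stands still between calls to the robot, and variables do not carry over. Pictures are saved under pics/ and viewed, and the job is handed in when it is done.

Besides the shell and the picture viewer there is one more tool, called after "Call:" by a JSON object that holds its "name" and its "arguments". play_rows: Moves the arm, as the interface text tells. Its arguments: {"type":"object","properties":{"steps":{"type":"array"}},"required":["steps"]}

```bash
ls -la; mkdir -p pics; cat > h.py <<'E'
import numpy as np,cv2
from bench import robot,snapshot,workorder
def save(n,s):
    c=s["color"]; cv2.imwrite(f"pics/{n}.png",cv2.cvtColor(c,cv2.COLOR_RGB2BGR)); np.savez(f"pics/{n}.npz",**s)
def K(s):
    f=192/np.tan(np.radians(s["fov_y"])/2); return f,float(s["cx"]),float(s["cy"]),float(s["k1"])
def ray(s,u,v):
    f,cx,cy,k=K(s); M=np.array([[f,0,cx],[0,f,cy],[0,0,1]]); 
    p=np.stack([np.ravel(u),np.ravel(v)],-1).astype(float); d=(p-[cx,cy])/f; q=d.copy()
    for _ in range(30): q=d/(1+k*(q**2).sum(1,keepdims=True))
    return q
def onz(s,u,v,z):
    q=ray(s,u,v); T=s["T"]; d=np.c_[q,np.ones(len(q))]@T[:3,:3].T; o=T[:3,3]
    return o+d*((z-o[2])/d[:,2])[:,None]
def cloud(s):
    v,u=np.mgrid[:384,:512]; q=ray(s,u,v); z=s["range_z"].ravel()
    P=np.c_[q*z[:,None],z]@s["T"][:3,:3].T+s["T"][:3,3]
    P[z==0]=np.nan
    return P.reshape(384,512,3)
def load(n):
    d=np.load(f"pics/{n}.npz"); return {k:d[k] for k in d.files}
E
python3 - <<'E'
from h import *
for n in["scene","top","wrist"]:
    s=snapshot(n); save(n+"0",s); print(n,K(s),s["T"].round(3).tolist())
print(robot.get_obs())
E
```

```text
total 12
drwxr-xr-x  3 agent agent 4096 Dec  6 14:24 .
drwxr-xr-x 23 root  root  4096 Dec  6 14:24 ..
drwxr-xr-x  2 agent agent 4096 Dec  6 14:24 pics
scene (np.float64(432.38678712289465), 264.33174592142245, 192.39418581774137, 0.016459790887589507) [[-0.887, 0.379, -0.264, 0.799], [0.462, 0.729, -0.505, 0.643], [0.001, -0.57, -0.822, 1.038], [0.0, 0.0, 0.0, 1.0]]
top (np.float64(495.0678382149524), 252.42306174271798, 195.23675990215926, 0.011187622362432082) [[-0.002, -0.976, 0.216, 0.123], [-1.0, 0.002, -0.0, 0.057], [-0.0, -0.216, -0.976, 1.7], [0.0, 0.0, 0.0, 1.0]]
wrist (np.float64(284.61686832719636), 258.6096869936355, 193.43608589492308, -0.07072647775083021) [[0.355, 0.911, 0.211, 0.134], [0.935, -0.346, -0.082, 0.538], [-0.002, 0.227, -0.974, 0.383], [0.0, 0.0, 0.0, 1.0]]
{'time': 0.15, 'joint_positions': array([ 1.10492865e+00,  8.77957539e-02,  1.37189411e+00,  1.85957251e-05,
        1.68361967e+00, -1.03132685e-01]), 'qvel': array([-6.14068854e-05, -2.41863669e-03, -5.36446302e-03, -1.52225278e-03,
       -7.79044943e-04,  1.37194175e-03]), 'joint_torque': array([ 1.51189473e-03, -3.40643263e+01, -3.02793682e+01,  7.20095099e-02,
        3.04826733e-02, -1.15727889e-04]), 'tool_pos': array([0.19496207, 0.51378724, 0.18087394]), 'ee_rot': array([-1.57060119,  0.00170586,  1.20806358]), 'wrist_force': array([ 0.67954073,  0.16217077, -0.69423864]), 'wrist_torque': array([ 0.01551596,  0.01114259, -0.03473972]), 'width': 0.09368319577161933}
```

View pics/scene0.png

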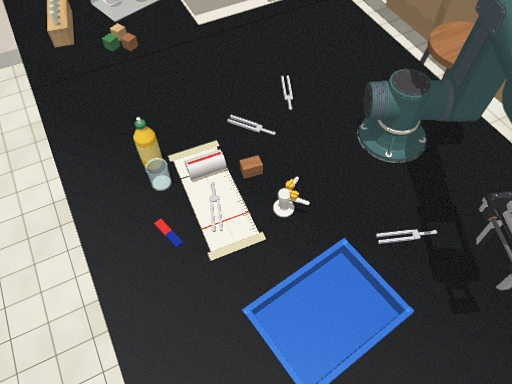

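View pics/top0.png

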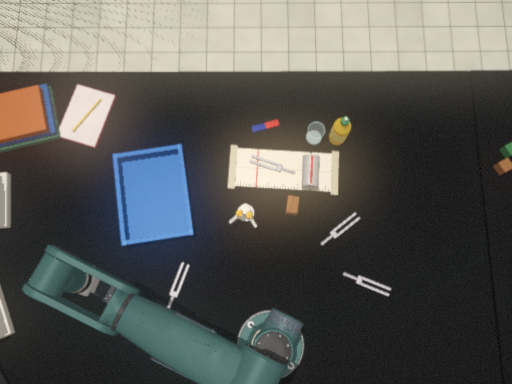

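View pics/wrist0.png

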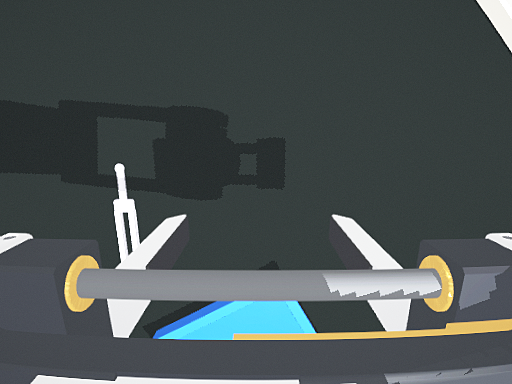

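The fork (272,164 in top) lies on the strip; the magnet (265,126) lies off it. The can is at about (311,172), the block at (292,205), the tap at (245,213) and the tray at (152,194). Next I'll measure these.

```bash
python3 - <<'E'
from h import *
for n,box in(("top0",(220,100,360,240)),("scene0",(140,100,320,270))):
    im=cv2.imread(f"pics/{n}.png"); x0,y0,x1,y1=box
    c=cv2.resize(im[y0:y1,x0:x1],None,fx=4,fy=4,interpolation=cv2.INTER_CUBIC)
    c=cv2.resize(c,(min(800,c.shape[1]),int(c.shape[0]*min(800,c.shape[1])/c.shape[1])))
    cv2.imwrite(f"pics/{n}z.png",c[:600])
    print(c.shape)
s=load("top0");P=cloud(s)
for nm,u,v in[("base",270,345),("fork",272,164),("mag",265,126),("block",292,205),("can",311,172),("tap",245,213),("tray",152,194),("beaker",315,133),("bottle",340,130),("strip corner",230,147),("s2",229,189),("s3",338,194),("s4",338,151)]:
    print(nm,P[v,u].round(3))
E
```

```text
(560, 560, 3)
(680, 720, 3)
base [0.011 0.008 0.219]
fork [ 0.614 -0.013 -0.002]
mag [0.752 0.011 0.012]
block [ 0.455 -0.078  0.044]
can [ 0.567 -0.144  0.06 ]
tap [0.422 0.082 0.076]
tray [0.505 0.41  0.001]
beaker [ 0.729 -0.17  -0.001]
bottle [ 0.69  -0.234  0.14 ]
strip corner [ 0.678  0.137 -0.003]
s2 [0.522 0.14  0.   ]
s3 [ 0.504 -0.244 -0.002]
s4 [ 0.662 -0.251 -0.003]
```

```bash
python3 - <<'E'
from h import *
s=load("scene0");P=cloud(s)
s2=load("top0");P2=cloud(s2)
# height-based clusters merging
for nm,Q,S in(("scene",P,s),("top",P2,s2)):
    m=(Q[...,2]>0.006)&(Q[...,2]<0.25)&(Q[...,0]>0.3)&(Q[...,0]<0.9)&(abs(Q[...,1])<.75)
    n,l,st,c=cv2.connectedComponentsWithStats(m.astype(np.uint8))
    for i in range(1,n):
        if st[i,4]<15: continue
        q=Q[l==i]; print(nm,c[i].round(0),st[i,4],q.min(0).round(3),q.max(0).round(3),np.median(q,0).round(3),S["color"][l==i].mean(0).round(0))
E
```

```text
scene [249. 125.] 232 [ 0.332 -0.319  0.006] [ 0.441 -0.175  0.018] [ 0.387 -0.245  0.01 ] [190. 187. 192.]
scene [151. 156.] 1378 [ 0.678 -0.396  0.006] [ 0.748 -0.131  0.196] [ 0.719 -0.217  0.077] [169. 164. 111.]
scene [205. 164.] 765 [ 0.522 -0.178  0.006] [ 0.64  -0.112  0.066] [ 0.587 -0.129  0.052] [203. 184. 179.]
scene [251. 166.] 395 [ 0.415 -0.126  0.006] [ 0.498 -0.054  0.051] [ 0.468 -0.068  0.043] [146. 101.  68.]
scene [288. 199.] 644 [0.36  0.002 0.006] [0.473 0.137 0.105] [0.437 0.089 0.07 ] [211. 199. 169.]
scene [215. 208.] 274 [ 0.582 -0.092  0.006] [0.65  0.067 0.019] [ 0.615 -0.007  0.011] [211. 207. 209.]
scene [169. 233.] 291 [ 0.737 -0.045  0.006] [0.784 0.061 0.02 ] [0.76  0.014 0.015] [121.  57. 108.]
scene [328. 308.] 4258 [0.326 0.257 0.006] [0.681 0.535 0.052] [0.489 0.385 0.045] [ 54. 108. 194.]
scene [332. 265.] 27 [0.404 0.286 0.006] [0.428 0.302 0.009] [0.416 0.294 0.007] [ 52. 111. 210.]
scene [335. 284.] 23 [0.432 0.327 0.006] [0.448 0.354 0.008] [0.437 0.345 0.007] [ 52. 111. 209.]
scene [340. 296.] 20 [0.437 0.361 0.006] [0.451 0.388 0.009] [0.4
[... 3592 characters left out ...]
75 [ 0.52  -0.177  0.007] [ 0.648 -0.107  0.068] [ 0.572 -0.142  0.052] [200. 182. 170.]
top [256. 163.] 16 [0.608 0.03  0.006] [0.622 0.055 0.017] [0.615 0.042 0.01 ] [214. 204. 197.]
top [277. 166.] 58 [ 0.585 -0.058  0.006] [0.625 0.002 0.019] [ 0.599 -0.03   0.009] [214. 207. 200.]
top [292. 205.] 226 [ 0.425 -0.106  0.006] [ 0.494 -0.057  0.054] [ 0.456 -0.078  0.043] [170. 129.  91.]
top [244. 214.] 285 [0.375 0.045 0.006] [0.463 0.142 0.101] [0.419 0.082 0.075] [212. 196. 163.]
top [343. 227.] 124 [ 0.346 -0.302  0.006] [ 0.432 -0.21   0.022] [ 0.382 -0.255  0.01 ] [187. 181. 181.]
top [324. 241.] 19 [ 0.323 -0.198  0.007] [ 0.346 -0.177  0.017] [ 0.335 -0.19   0.01 ] [169. 164. 164.]
```

View pics/top0z.png

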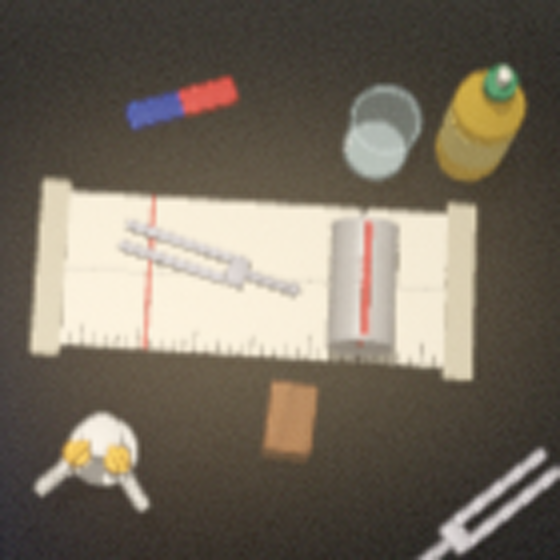

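View pics/scene0z.png

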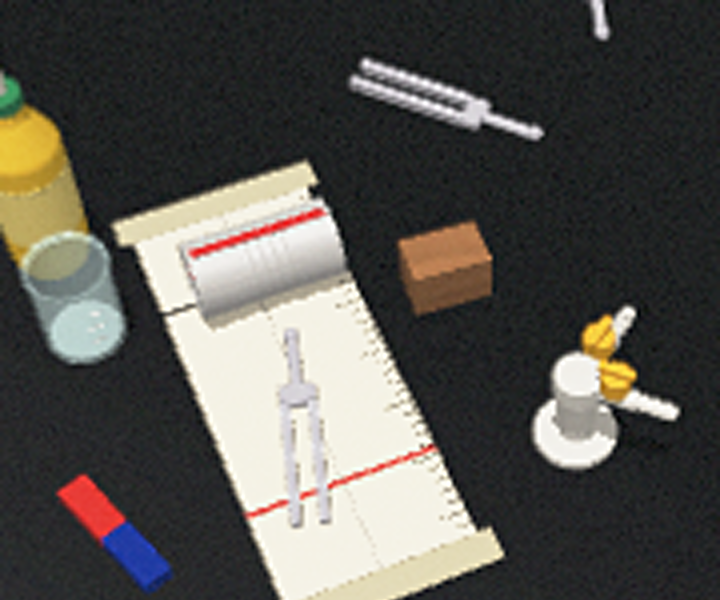

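```bash
python3 - <<'E'
from h import *
def pz(s,off,pts,z):
    p=(np.array(pts,float)+.5)/4-.5+off
    return onz(s,p[:,0],p[:,1],z)
t=load("top0");c=load("scene0")
a=pz(t,[220,100],[(155,196),(146,348)],0);b=pz(c,[140,100],[(248,516),(437,449)],0)
print("red top",a.round(4).tolist());print("red scene",b.round(4).tolist())
# strip mask
for nm,s in(("top",t),("scene",c)):
    P=cloud(s)
    col=s["color"].astype(int)
    m=(col.min(-1)>120)&(P[...,0]>.45)&(P[...,0]<.72)&(P[...,1]>-.3)&(P[...,1]<.17)&(P[...,2]<.025)
    n,l,st,_=cv2.connectedComponentsWithStats(m.astype(np.uint8)); i=1+st[1:,4].argmax(); v,u=np.where(l==i)
    g=onz(s,u,v,0.)[:,:2]
    r=cv2.minAreaRect((g*1000).astype(np.float32)); print(nm,r,st[i,4])
# red pixels fit
    red=(col[...,0]>col[...,1]*1.25+10)&(col[...,0]>col[...,2]*1.25+10)
    for lbl,mm,z in(("line",red&(P[...,2]<.02)&(P[...,0]>.5)&(P[...,0]<.68)&(P[...,1]>.02)&(P[...,1]<.12),0),("stripe",red&(P[...,2]>.03)&(P[...,0]>.5)&(P[...,0]<.68)&(P[...,1]<-.08)&(P[...,1]>-.2),.06)):
        v,u=np.where(mm); g=onz(s,u,v,z)[:,:2]
        vx,vy,x0,y0=cv2.fitLine(g.astype(np.float32),cv2.DIST_HUBER,0,.01,.01).ravel(); tt=(g-[x0,y0])@[vx,vy]
        print(nm,lbl,len(g),"c",x0.round(4),y0.round(4),"ang",np.degrees(np.arctan2(vy,vx)).round(2),"ext",tt.min().round(3),tt.max().round(3))
    # block top, magnet, fork
    for lbl,mm,z in(("block",(abs(P[...,2]-.045)<.006)&(P[...,0]>.40)&(P[...,0]<.52)&(P[...,1]<-.04)&(P[...,1]>-.14),.045),("fork",(P[...,2]>.005)&(P[...,0]>.56)&(P[...,0]<.68)&(P[...,1]<.08)&(P[...,1]>-.1),.01)):
        v,u=np.where(mm); g=onz(s,u,v,z)[:,:2]; r=cv2.minAreaRect((g*1000).astype(np.float32)); print(nm,lbl,len(g),[np.round(k,1).tolist() for k in r],g.mean(0).round(4))
E
```

```text
red top [[0.6707, 0.0353, 0.0], [0.5304, 0.0439, 0.0]]
red scene [[0.6745, 0.0339, 0.0], [0.5347, 0.0452, 0.0]]
top ((593.5985107421875, -52.5675048828125), (390.2386779785156, 160.30540466308594), 86.37228393554688) 3772
top line 29 c 0.5871 0.0416 ang -3.75 ext -0.054 0.082
top stripe 64 c 0.5736 -0.1444 ang -4.02 ext -0.046 0.054
top block 170 [[457.4, -78.9], [39.7, 60.1], 81.8] [ 0.4579 -0.0784]
top fork 248 [[618.2, -9.5], [178.3, 118.1], 89.9] [ 0.6126 -0.0081]
scene ((599.91064453125, -56.560546875), (389.741455078125, 159.38914489746094), 86.2242202758789) 4772
scene line 70 c 0.6025 0.0383 ang -3.85 ext -0.068 0.074
scene stripe 85 c 0.5824 -0.1472 ang -4.18 ext -0.051 0.052
scene block 241 [[465.7, -77.4], [45.8, 60.6], 81.5] [ 0.4657 -0.0783]
scene fork 367 [[617.3, -6.7], [174.9, 115.1], 88.4] [ 0.6172 -0.0042]
```

```bash
python3 - <<'E'
from h import *
def pz(s,off,pts,z):
    p=(np.array(pts,float)+.5)/4-.5+off
    return onz(s,p[:,0],p[:,1],z)[:,:2]
t=load("top0");c=load("scene0")
for s,off,st,t1,t2 in((t,[220,100],(299,292),(122,244),(129,225)),(c,[140,100],(292,329),(296,526),(327,526))):
    q=pz(s,off,[st,t1,t2],.006); m=(q[1]+q[2])/2; d=m-q[0]; L=np.hypot(*d); print(q.round(4).tolist(),L,np.degrees(np.arctan2(d[1],d[0])),"bal",q[0]+d/L*.089)
# tray corners
P=cloud(t)
print("tray rim",onz(t,[112,182,193,122],[153,145,236,244],.045).round(3).tolist())
E
```

```text
[[0.5796, -0.0916], [0.6242, 0.065], [0.6418, 0.0587]] 0.1624828053022059 70.81315229490163 bal [ 0.60886488 -0.0075789 ]
[[0.5847, -0.0944], [0.6492, 0.0598], [0.6305, 0.0696]] 0.1683831318637521 70.89597157200383 bal [ 0.61387801 -0.01032456]
tray rim [[0.641, 0.546, 0.045], [0.67, 0.303, 0.045], [0.349, 0.257, 0.045], [0.323, 0.494, 0.045]]
```

Call:
{"name": "play_rows", "arguments": {"steps": [{"x": 0.038, "y": -0.0475, "rz": -0.14}, {"x": 0.038, "y": -0.0475, "rz": -0.14}, {"x": 0.038, "y": -0.0475, "rz": -0.14}, {"x": 0.038, "y": -0.0475, "rz": -0.14}, {"x": 0.038, "y": -0.0475, "rz": -0.14}, {"x": 0.038, "y": -0.0475, "rz": -0.14}, {"x": 0.038, "y": -0.0475, "rz": -0.14}, {"x": 0.038, "y": -0.0475, "rz": -0.14}]}}

```text
schema error: expected keys x, y, z, rx, ry, rz, hand
```

Call:
{"name": "play_rows", "arguments": {"steps": [{"x": 0.038, "y": -0.0475, "rz": -0.14}, {"x": 0.038, "y": -0.0475, "rz": -0.14}, {"x": 0.0365, "y": -0.0478, "rz": -0.14}, {"z": -0.04}, {"z": -0.03}, {}]}}

```text
schema error: expected keys x, y, z, rx, ry, rz, hand
```

```bash
python3 - <<'E'
from h import *
s=snapshot("wrist"); save("w1",s); o=robot.get_obs(); print(o["time"],o["tool_pos"],o["ee_rot"],o["wrist_force"],o["joint_positions"]); print(s["T"].round(3).tolist())
E
```

```text
0.2 [0.19503062 0.51388713 0.18106523] [-1.57067443e+00  1.29537505e-03  1.20803208e+00] [ 0.09178823  0.17427268 -0.68538989] [ 1.10491962e+00  8.76782889e-02  1.37164357e+00 -1.21597198e-05
  1.68357183e+00 -1.03113748e-01]
[[0.355, 0.911, 0.211, 0.134], [0.935, -0.346, -0.082, 0.538], [-0.001, 0.227, -0.974, 0.383], [0.0, 0.0, 0.0, 1.0]]
```

View pics/w1.png

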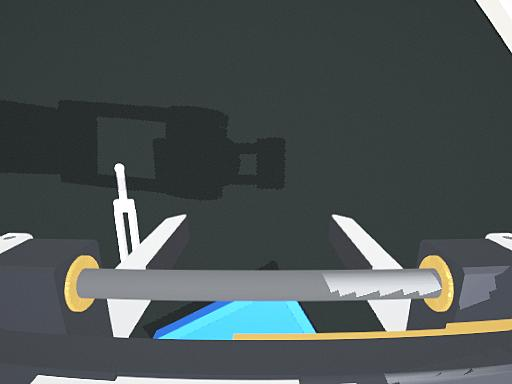

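All keys are required, so I'm resending the moves with every key filled in.

Call:
{"name": "play_rows", "arguments": {"steps": [{"x": 0.038, "y": -0.0475, "z": 0, "rx": 0, "ry": 0, "rz": -0.14, "hand": 0.094}, {"x": 0.038, "y": -0.0475, "z": 0, "rx": 0, "ry": 0, "rz": -0.14, "hand": 0.094}, {"x": 0.038, "y": -0.0475, "z": 0, "rx": 0, "ry": 0, "rz": -0.14, "hand": 0.094}, {"x": 0.038, "y": -0.0475, "z": 0, "rx": 0, "ry": 0, "rz": -0.14, "hand": 0.094}, {"x": 0.038, "y": -0.0475, "z": 0, "rx": 0, "ry": 0, "rz": -0.14, "hand": 0.094}, {"x": 0.038, "y": -0.0475, "z": 0, "rx": 0, "ry": 0, "rz": -0.14, "hand": 0.094}, {"x": 0.038, "y": -0.0475, "z": 0, "rx": 0, "ry": 0, "rz": -0.14, "hand": 0.094}, {"x": 0.038, "y": -0.0475, "z": 0, "rx": 0, "ry": 0, "rz": -0.14, "hand": 0.094}]}}

```text
time: 1.2
tool_pos: [0.5001, 0.1325, 0.1818]
ee_rot: [-1.57, -0.0, 0.083]
wrist_force: [1.1, 0.2, -0.5]
width: 0.094
```

Call:
{"name": "play_rows", "arguments": {"steps": [{"x": 0.038, "y": -0.0475, "z": 0, "rx": 0, "ry": 0, "rz": -0.14, "hand": 0.094}, {"x": 0.038, "y": -0.0475, "z": 0, "rx": 0, "ry": 0, "rz": -0.14, "hand": 0.094}, {"x": 0.0365, "y": -0.048, "z": 0, "rx": 0, "ry": 0, "rz": -0.14, "hand": 0.094}, {"x": 0, "y": 0, "z": -0.05, "rx": 0, "ry": 0, "rz": 0, "hand": 0.094}, {"x": 0, "y": 0, "z": -0.05, "rx": 0, "ry": 0, "rz": 0, "hand": 0.094}, {"x": 0, "y": 0, "z": 0, "rx": 0, "ry": 0, "rz": 0, "hand": 0.094}]}}

```text
time: 1.95
tool_pos: [0.6075, -0.0086, 0.0759]
ee_rot: [-1.574, 0.012, -0.332]
wrist_force: [-0.7, 1.0, -0.8]
width: 0.0942
```

```bash
python3 - <<'E'
from h import *
s=snapshot("wrist"); save("w1",s); o=robot.get_obs(); print(o["time"],o["tool_pos"],o["ee_rot"],o["wrist_force"],o["joint_positions"]); print(s["T"].round(3).tolist())
E
```

```text
2.0 [ 0.61012839 -0.00865202  0.07985879] [-1.5719146   0.00482511 -0.33209985] [ 0.21106592 -0.25774392  0.78712772] [-1.07063024e-01  2.63464480e-01  1.37023153e+00 -1.34195052e-05
  1.51284963e+00  2.25034939e-01]
[[0.945, -0.315, -0.085, 0.631], [-0.327, -0.921, -0.213, 0.054], [-0.011, 0.229, -0.973, 0.278], [0.0, 0.0, 0.0, 1.0]]
```

View pics/w1.png

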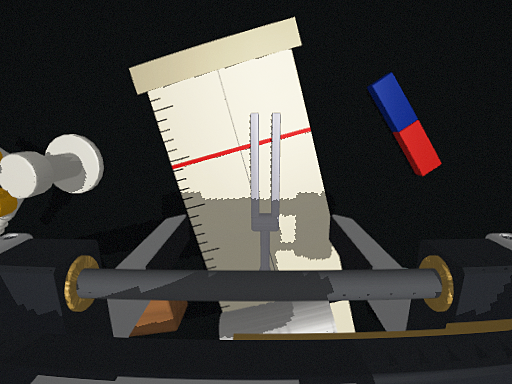

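```bash
cat >> h.py <<'E'
def proj(s,X):
    X=np.atleast_2d(X); T=s["T"]; C=(X-T[:3,3])@T[:3,:3]; q=C[:,:2]/C[:,2:]; f,cx,cy,k=K(s)
    return q*(1+k*(q**2).sum(1,keepdims=True))*f+[cx,cy]
E
python3 - <<'E'
from h import *
s=load("w1"); print(proj(s,[[.6101,-.0087,.005],[.6115,-.009,.006]]))
q=onz(s,[254.5,276.5,265.5,265],[115,115,222,262],.006)[:,:2]; print(q.round(4))
m=(q[0]+q[1])/2; d=q[3]-m; d/=np.hypot(*d); print(np.degrees(np.arctan2(-d[1],-d[0])), "bal from tine end",m+d*.071, "yoke",q[2])
r=onz(s,[173,241,311],[167,148,130],0)[:,:2];print(r)
E
```

```text
[[262.43663795 195.02828831]
 [263.88322891 195.09873367]]
[[ 0.628   0.0662]
 [ 0.6472  0.0595]
 [ 0.6041 -0.0359]
 [ 0.5894 -0.0776]]
71.05033566052599 bal from tine end [ 0.61454246 -0.00430364] yoke [ 0.60405168 -0.03591109]
[[0.53496653 0.04602205]
 [0.60524071 0.04132835]
 [0.6744883  0.03569695]]
```

Call:
{"name": "play_rows", "arguments": {"steps": [{"x": 0.002, "y": 0.001, "z": -0.04, "rx": 0, "ry": 0, "rz": 0, "hand": 0.094}, {"x": 0, "y": 0, "z": -0.028, "rx": 0, "ry": 0, "rz": 0, "hand": 0.06}, {"x": 0, "y": 0, "z": -0.008, "rx": 0, "ry": 0, "rz": 0, "hand": 0.05}, {"x": 0, "y": 0, "z": 0, "rx": 0, "ry": 0, "rz": 0, "hand": 0.0}, {"x": 0, "y": 0, "z": 0, "rx": 0, "ry": 0, "rz": 0, "hand": 0.0}, {"x": 0, "y": 0, "z": 0, "rx": 0, "ry": 0, "rz": 0, "hand": 0.0}, {"x": 0, "y": 0, "z": 0, "rx": 0, "ry": 0, "rz": 0, "hand": 0.0}]}}

```text
time: 2.88
tool_pos: [0.6142, -0.0078, 0.0066]
ee_rot: [-1.57, -0.001, -0.332]
wrist_force: [-0.5, 0.0, -0.3]
width: 0.037
```

Call:
{"name": "play_rows", "arguments": {"steps": [{"x": 0, "y": 0, "z": -0.002, "rx": 0, "ry": 0, "rz": 0, "hand": 0.0}, {"x": 0, "y": 0, "z": 0, "rx": 0, "ry": 0, "rz": 0, "hand": 0.0}, {"x": 0, "y": 0, "z": 0, "rx": 0, "ry": 0, "rz": 0, "hand": 0.0}]}}

```text
time: 3.25
tool_pos: [0.6136, -0.0078, 0.0036]
ee_rot: [-1.571, 0.0, -0.332]
wrist_force: [-0.6, -0.3, -1.3]
width: 0.0073
```

```bash
python3 - <<'E'
from h import *
s=snapshot("wrist"); save("w2",s);s=snapshot("scene"); save("s2",s); print(robot.get_obs()["width"])
c=cv2.imread("pics/s2.png")[100:270,140:320]; cv2.imwrite("pics/s2z.png",cv2.resize(c,None,fx=3.5,fy=3.5,interpolation=2)[:600])
E
```

```text
0.0010864051298869015
```

View pics/w2.png

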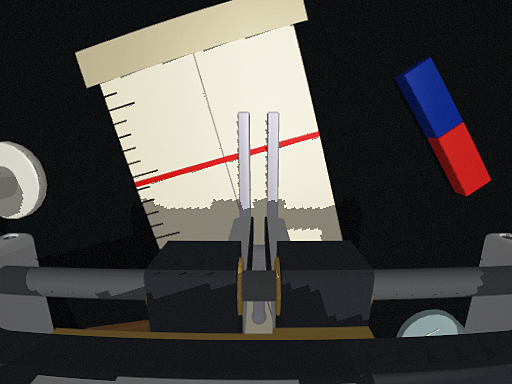

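View pics/s2z.png

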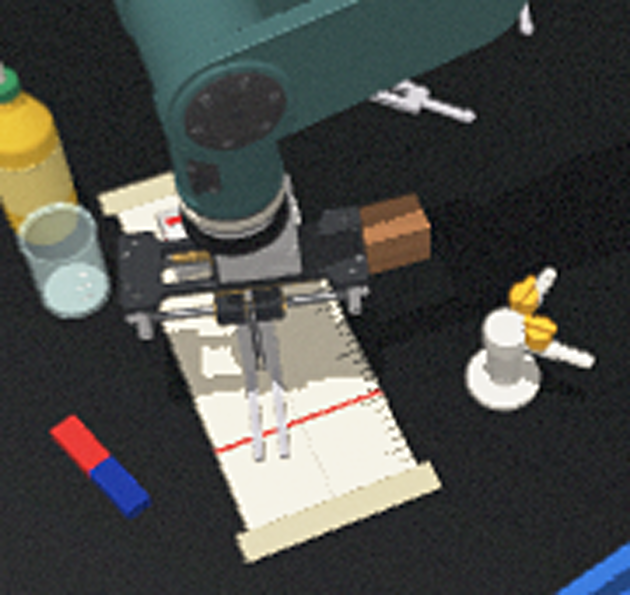

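```bash
python3 - <<'E'
from h import *
s=load("w2"); q=onz(s,[244,273],[114,114],.01)[:,:2]; print(q, q.mean(0)); P=cloud(s)
for u,v in[(244,120),(244,180),(243,200),(240,225),(273,200),(278,225),(250,240),(268,240),(260,240),(244,160)]: print(u,v,P[v,u].round(4),s["color"][v,u])
print(proj(s,[[.6136,-.0078,.0036],[.6136,-.0078,.02]]))
o=robot.get_obs(); print(o["tool_pos"],o["wrist_force"],o["width"])
c=cv2.imread("pics/w2.png")[90:340,140:380]; cv2.imwrite("pics/w2z.png",cv2.resize(c,None,fx=2.4,fy=2.4,interpolation=2))
E
```

```text
[[0.62832737 0.06647609]
 [0.6466463  0.0601537 ]] [0.63748684 0.0633149 ]
244 120 [0.627  0.0628 0.0095] [218 217 224]
244 180 [0.6133 0.0242 0.01  ] [193 192 201]
243 200 [0.6077 0.0108 0.0097] [184 183 192]
240 225 [0.6061 0.0057 0.0481] [100 101 101]
273 200 [0.6279 0.0038 0.0096] [86 86 90]
278 225 [ 0.6272 -0.0015  0.048 ] [103 102 103]
250 240 [0.6117 0.0021 0.067 ] [16 16 20]
268 240 [ 0.6205 -0.001   0.0668] [ 8  6 11]
260 240 [ 6.08e-01 -2.56e-02  4.00e-04] [135 133 117]
244 160 [0.6179 0.0374 0.0093] [201 199 208]
[[259.34122669 218.27093133]
 [259.40534459 225.65925589]]
[ 0.61366407 -0.00778602  0.0037429 ] [ 0.18929786 -0.24461979  0.6558163 ] 0.0010864051298869015
```

View pics/w2z.png

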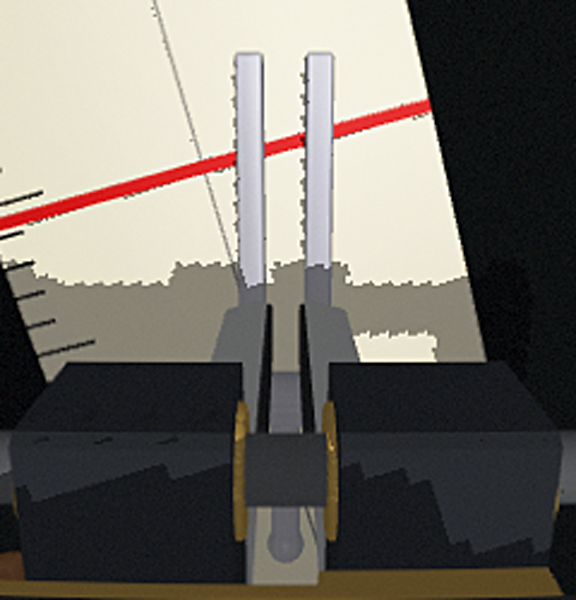

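```bash
python3 - <<'E'
from h import *
s=load("w1");P=cloud(s); j=np.array([.945,-.327,0])
t=np.array([.6101,-.0087,.0799])
print(proj(s,[t+j*.047,t-j*.047,t+j*.0595,t-j*.0595]))
for u,v in[(184,217),(180,219),(175,225),(165,230),(160,240),(140,265),(335,217),(340,219),(345,224)]: print(u,v,P[v,u].round(4),s["color"][v,u])
R=s["T"];
E
```

```text
[[326.70850202 219.16979844]
 [198.73748694 218.68481467]
 [343.61604342 219.17790645]
 [181.96340139 218.56604177]]
184 217 [0.5653 0.0168 0.105 ] [92 92 93]
180 219 [0.564  0.0173 0.1094] [103 104 103]
175 225 [0.5644 0.0173 0.1211] [101 101 102]
165 230 [0.5615 0.0184 0.1298] [ 99 101 100]
160 240 [0.5641 0.018  0.1453] [103 102 102]
140 265 [0.5648 0.0176 0.1721] [100 101 101]
335 217 [ 0.657  -0.0146  0.1048] [101 102 102]
340 219 [ 0.6589 -0.015   0.1096] [100 101 102]
345 224 [ 0.6596 -0.0157  0.1178] [102 104 104]
```

```bash
python3 - <<'E'
from h import *
s=load("w1"); j=np.array([.945,-.327,0]);p=np.array([.327,.945,0])
t=np.array([.6101,-.0087,.0799])
for dz in(0,.005,.01,.015,.02,.025,.03): print(dz,proj(s,[t-j*.047+p*.008+[0,0,dz],t-j*.0595+p*.008+[0,0,dz]]).round(1).tolist())
c=cv2.imread("pics/w1.png")[190:345,90:430]; cv2.imwrite("pics/w1z.png",cv2.resize(c,None,fx=2.3,fy=2.3,interpolation=2))
# joint FK from obs
o=robot.get_obs();print(o["time"])
w=load("wrist0");
print(s["T"][:3,3]-t)
E
```

```text
0 [[198.2, 208.2], [181.3, 208.1]]
0.005 [[196.7, 210.2], [179.4, 210.1]]
0.01 [[195.1, 212.3], [177.3, 212.1]]
0.015 [[193.4, 214.4], [175.2, 214.3]]
0.02 [[191.6, 216.7], [173.0, 216.6]]
0.025 [[189.8, 219.1], [170.7, 218.9]]
0.03 [[187.8, 221.6], [168.2, 221.4]]
3.35
[0.02089368 0.06251127 0.19839399]
```

View pics/w1z.png

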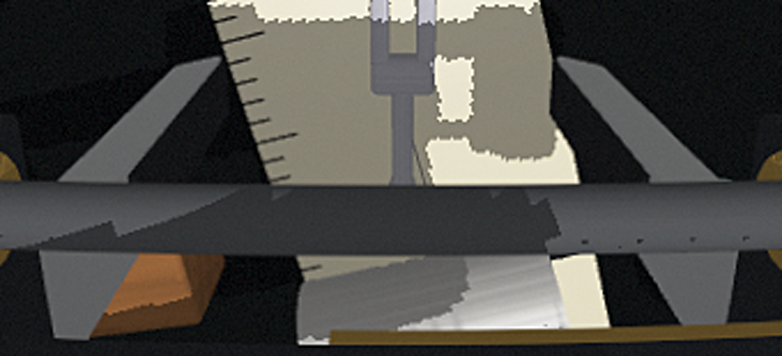

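The fork hasn't moved. The fingers closed over it, and the wrist picture puts their ends higher than the reported TCP. I'll open and go down in small, force-checked steps.

Call:
{"name": "play_rows", "arguments": {"steps": [{"x": 0, "y": 0, "z": 0, "rx": 0, "ry": 0, "rz": 0, "hand": 0.06}, {"x": 0, "y": 0, "z": 0, "rx": 0, "ry": 0, "rz": 0, "hand": 0.06}, {"x": 0, "y": 0, "z": 0, "rx": 0, "ry": 0, "rz": 0, "hand": 0.06}, {"x": 0, "y": 0, "z": 0, "rx": 0, "ry": 0, "rz": 0, "hand": 0.06}, {"x": 0, "y": 0, "z": -0.002, "rx": 0, "ry": 0, "rz": 0, "hand": 0.06}, {"x": 0, "y": 0, "z": -0.002, "rx": 0, "ry": 0, "rz": 0, "hand": 0.06}]}}

```text
time: 4.1
tool_pos: [0.6137, -0.0078, -0.0004]
ee_rot: [-1.571, -0.0, -0.332]
wrist_force: [0.0, 0.3, -0.8]
width: 0.0568
```

Call:
{"name": "play_rows", "arguments": {"steps": [{"x": 0, "y": 0, "z": -0.002, "rx": 0, "ry": 0, "rz": 0, "hand": 0.06}, {"x": 0, "y": 0, "z": 0, "rx": 0, "ry": 0, "rz": 0, "hand": 0.06}]}}

```text
time: 4.35
tool_pos: [0.6134, -0.0078, -0.0026]
ee_rot: [-1.571, 0.001, -0.332]
wrist_force: [0.5, 1.6, -0.6]
width: 0.06
```

Call:
{"name": "play_rows", "arguments": {"steps": [{"x": 0, "y": 0, "z": -0.003, "rx": 0, "ry": 0, "rz": 0, "hand": 0.06}, {"x": 0, "y": 0, "z": 0, "rx": 0, "ry": 0, "rz": 0, "hand": 0.06}]}}

```text
time: 4.6
tool_pos: [0.6134, -0.0078, -0.0056]
ee_rot: [-1.571, 0.001, -0.332]
wrist_force: [-0.2, 0.5, 0.2]
width: 0.0597
```

Call:
{"name": "play_rows", "arguments": {"steps": [{"x": 0, "y": 0, "z": -0.003, "rx": 0, "ry": 0, "rz": 0, "hand": 0.06}, {"x": 0, "y": 0, "z": 0, "rx": 0, "ry": 0, "rz": 0, "hand": 0.06}]}}

```text
time: 4.85
tool_pos: [0.6134, -0.0078, -0.0086]
ee_rot: [-1.571, 0.001, -0.332]
wrist_force: [0.3, 1.3, -0.5]
width: 0.0598
```

Call:
{"name": "play_rows", "arguments": {"steps": [{"x": 0, "y": 0, "z": -0.002, "rx": 0, "ry": 0, "rz": 0, "hand": 0.06}, {"x": 0, "y": 0, "z": 0, "rx": 0, "ry": 0, "rz": 0, "hand": 0.06}]}}

```text
time: 5.1
tool_pos: [0.6135, -0.0078, -0.0104]
ee_rot: [-1.571, 0.0, -0.332]
wrist_force: [0.1, -0.2, 0.4]
width: 0.0599
```

```bash
python3 - <<'E'
from h import *
s=snapshot("wrist"); save("w3",s)
c=cv2.imread("pics/w3.png")[90:340,120:400]; cv2.imwrite("pics/w3z.png",cv2.resize(c,None,fx=2.4,fy=2.4,interpolation=2)); print(robot.get_obs()["wrist_force"])
E
```

```text
[-0.92239965 -0.06487713 -0.13399211]
```

View pics/w3z.png

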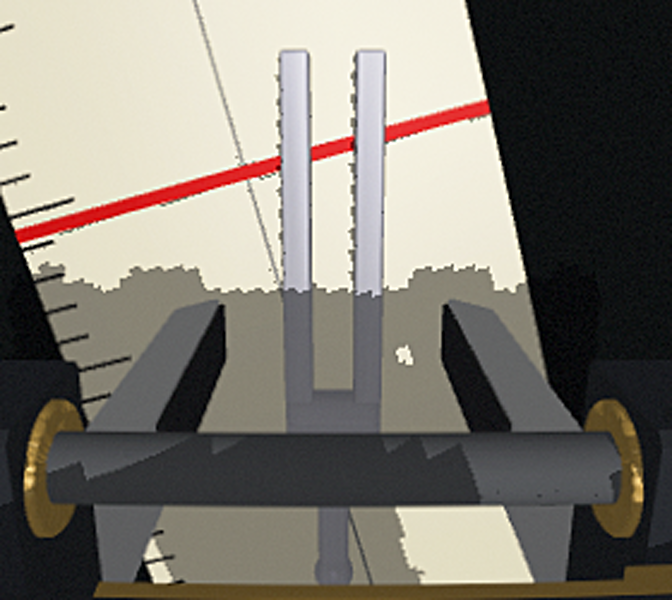

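Call:
{"name": "play_rows", "arguments": {"steps": [{"x": 0, "y": 0, "z": -0.002, "rx": 0, "ry": 0, "rz": 0, "hand": 0.06}, {"x": 0, "y": 0, "z": 0, "rx": 0, "ry": 0, "rz": 0, "hand": 0.06}]}}

```text
time: 5.4
tool_pos: [0.6135, -0.0077, -0.0124]
ee_rot: [-1.571, 0.0, -0.332]
wrist_force: [0.2, 0.2, -0.4]
width: 0.06
```

Call:
{"name": "play_rows", "arguments": {"steps": [{"x": 0, "y": 0, "z": -0.002, "rx": 0, "ry": 0, "rz": 0, "hand": 0.06}, {"x": 0, "y": 0, "z": 0, "rx": 0, "ry": 0, "rz": 0, "hand": 0.06}]}}

```text
time: 5.65
tool_pos: [0.6135, -0.0078, -0.0144]
ee_rot: [-1.571, 0.0, -0.332]
wrist_force: [-0.2, 0.2, -1.0]
width: 0.0601
```

Call:
{"name": "play_rows", "arguments": {"steps": [{"x": 0, "y": 0, "z": -0.001, "rx": 0, "ry": 0, "rz": 0, "hand": 0.06}, {"x": 0, "y": 0, "z": 0, "rx": 0, "ry": 0, "rz": 0, "hand": 0.06}]}}

```text
time: 5.9
tool_pos: [0.6137, -0.0078, -0.0153]
ee_rot: [-1.571, 0.0, -0.332]
wrist_force: [0.5, 0.3, -0.1]
width: 0.0599
```

Call:
{"name": "play_rows", "arguments": {"steps": [{"x": 0, "y": 0, "z": -0.001, "rx": 0, "ry": 0, "rz": 0, "hand": 0.0}, {"x": 0, "y": 0, "z": 0, "rx": 0, "ry": 0, "rz": 0, "hand": 0.0}, {"x": 0, "y": 0, "z": 0, "rx": 0, "ry": 0, "rz": 0, "hand": 0.0}, {"x": 0, "y": 0, "z": 0, "rx": 0, "ry": 0, "rz": 0, "hand": 0.0}, {"x": 0, "y": 0, "z": 0, "rx": 0, "ry": 0, "rz": 0, "hand": 0.0}]}}

```text
time: 6.52
tool_pos: [0.6137, -0.0078, -0.0162]
ee_rot: [-1.571, -0.0, -0.332]
wrist_force: [-0.5, -0.8, 0.8]
width: 0.0269
```

Width 27 mm, so the fork is gripped. The real finger ends sit roughly 18 mm above the reported TCP. Lifting.

Call:
{"name": "play_rows", "arguments": {"steps": [{"x": 0, "y": 0, "z": 0.03, "rx": 0, "ry": 0, "rz": 0, "hand": 0.0}, {"x": 0, "y": 0, "z": 0.04, "rx": 0, "ry": 0, "rz": 0, "hand": 0.0}, {"x": 0, "y": 0, "z": 0.04, "rx": 0, "ry": 0, "rz": 0, "hand": 0.0}]}}

```text
time: 6.9
tool_pos: [0.6131, -0.0077, 0.0942]
ee_rot: [-1.571, 0.001, -0.332]
wrist_force: [1.4, 0.4, -1.7]
width: 0.027
```

```bash
python3 - <<'E'
from h import *
s=snapshot("wrist"); save("w4",s);s=snapshot("scene"); save("s4",s); print(robot.get_obs()["wrist_force"],robot.get_obs()["width"])
a=cv2.imread("pics/w4.png");b=cv2.imread("pics/s4.png"); cv2.imwrite("pics/c4.png",cv2.resize(np.hstack([a,b]),(800,300)))
E
```

```text
[ 0.17414248  0.73210138 -0.43808636] 0.02676706915403731
```

View pics/c4.png

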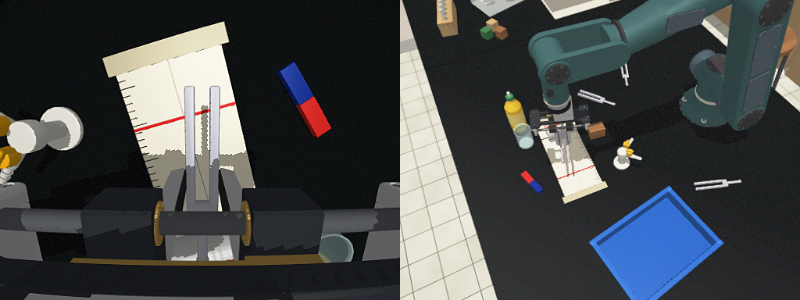

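Call:
{"name": "play_rows", "arguments": {"steps": [{"x": -0.014, "y": 0.051, "z": 0, "rx": 0, "ry": 0, "rz": 0.12, "hand": 0.0}, {"x": -0.014, "y": 0.051, "z": 0, "rx": 0, "ry": 0, "rz": 0.12, "hand": 0.0}, {"x": -0.014, "y": 0.051, "z": 0, "rx": 0, "ry": 0, "rz": 0.12, "hand": 0.0}, {"x": -0.014, "y": 0.051, "z": 0, "rx": 0, "ry": 0, "rz": 0.12, "hand": 0.0}, {"x": -0.014, "y": 0.051, "z": 0, "rx": 0, "ry": 0, "rz": 0.12, "hand": 0.0}, {"x": -0.014, "y": 0.051, "z": 0, "rx": 0, "ry": 0, "rz": 0.12, "hand": 0.0}, {"x": -0.014, "y": 0.051, "z": 0, "rx": 0, "ry": 0, "rz": 0.12, "hand": 0.0}, {"x": -0.014, "y": 0.049, "z": 0, "rx": 0, "ry": 0, "rz": 0.12, "hand": 0.0}]}}

```text
time: 8.0
tool_pos: [0.5002, 0.3993, 0.0916]
ee_rot: [-1.571, 0.003, 0.632]
wrist_force: [0.6, 0.8, -1.7]
width: 0.0271
```

Call:
{"name": "play_rows", "arguments": {"steps": [{"x": 0, "y": 0, "z": -0.04, "rx": 0, "ry": 0, "rz": 0, "hand": 0.0}, {"x": 0, "y": 0, "z": -0.04, "rx": 0, "ry": 0, "rz": 0, "hand": 0.0}, {"x": 0, "y": 0, "z": -0.018, "rx": 0, "ry": 0, "rz": 0, "hand": 0.0}, {"x": 0, "y": 0, "z": 0, "rx": 0, "ry": 0, "rz": 0, "hand": 0.0}, {"x": 0, "y": 0, "z": -0.004, "rx": 0, "ry": 0, "rz": 0, "hand": 0.0}, {"x": 0, "y": 0, "z": 0, "rx": 0, "ry": 0, "rz": 0, "hand": 0.0}]}}

```text
time: 8.75
tool_pos: [0.5028, 0.3987, -0.0065]
ee_rot: [-1.571, -0.003, 0.628]
wrist_force: [0.7, 0.0, -1.1]
width: 0.0271
```

Call:
{"name": "play_rows", "arguments": {"steps": [{"x": 0, "y": 0, "z": -0.002, "rx": 0, "ry": 0, "rz": 0, "hand": 0.0}, {"x": 0, "y": 0, "z": 0, "rx": 0, "ry": 0, "rz": 0, "hand": 0.06}, {"x": 0, "y": 0, "z": 0, "rx": 0, "ry": 0, "rz": 0, "hand": 0.06}, {"x": 0, "y": 0, "z": 0, "rx": 0, "ry": 0, "rz": 0, "hand": 0.06}, {"x": 0, "y": 0, "z": 0.06, "rx": 0, "ry": 0, "rz": 0, "hand": 0.06}, {"x": 0, "y": 0, "z": 0.06, "rx": 0, "ry": 0, "rz": 0, "hand": 0.094}]}}

```text
time: 9.5
tool_pos: [0.501, 0.3978, 0.1101]
ee_rot: [-1.571, 0.002, 0.628]
wrist_force: [1.1, 0.6, -0.3]
width: 0.0667
```

```bash
python3 - <<'E'
from h import *
s=snapshot("top"); save("t5",s);s=snapshot("scene"); save("s5",s); print(robot.get_obs()["tool_pos"],robot.get_obs()["ee_rot"])
a=cv2.imread("pics/t5.png");b=cv2.imread("pics/s5.png"); cv2.imwrite("pics/c5.png",cv2.resize(np.hstack([a,b]),(800,300)))
E
```

```text
[0.5060429  0.40120975 0.12012708] [-1.57149459 -0.01754606  0.62808048]
```

View pics/c5.png

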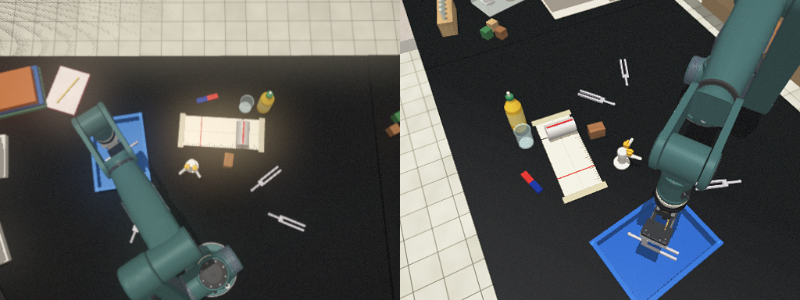

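Call:
{"name": "play_rows", "arguments": {"steps": [{"x": 0.009, "y": -0.0605, "z": 0, "rx": 0, "ry": 0, "rz": 0.097, "hand": 0.094}, {"x": 0.009, "y": -0.0605, "z": 0, "rx": 0, "ry": 0, "rz": 0.097, "hand": 0.094}, {"x": 0.009, "y": -0.0605, "z": 0, "rx": 0, "ry": 0, "rz": 0.097, "hand": 0.094}, {"x": 0.009, "y": -0.0605, "z": 0, "rx": 0, "ry": 0, "rz": 0.097, "hand": 0.094}, {"x": 0.009, "y": -0.0605, "z": 0, "rx": 0, "ry": 0, "rz": 0.097, "hand": 0.094}, {"x": 0.009, "y": -0.0605, "z": 0, "rx": 0, "ry": 0, "rz": 0.097, "hand": 0.094}, {"x": 0.009, "y": -0.0605, "z": 0, "rx": 0, "ry": 0, "rz": 0.097, "hand": 0.094}, {"x": 0.009, "y": -0.0605, "z": 0, "rx": 0, "ry": 0, "rz": 0.097, "hand": 0.094}]}}

```text
time: 10.6
tool_pos: [0.5737, -0.0877, 0.1097]
ee_rot: [-1.571, -0.0, 1.407]
wrist_force: [0.5, 0.5, 0.0]
width: 0.0941
```

Call:
{"name": "play_rows", "arguments": {"steps": [{"x": 0.008, "y": -0.06, "z": 0, "rx": 0, "ry": 0, "rz": 0.097, "hand": 0.094}, {"x": 0, "y": 0, "z": 0, "rx": 0, "ry": 0, "rz": 0, "hand": 0.094}, {"x": 0, "y": 0, "z": 0, "rx": 0, "ry": 0, "rz": 0, "hand": 0.094}]}}

```text
time: 10.98
tool_pos: [0.5815, -0.1454, 0.1094]
ee_rot: [-1.57, -0.001, 1.5]
wrist_force: [-0.3, -0.1, -0.1]
width: 0.0937
```

```bash
cat > look.py <<'E'
import sys
from h import *
n=sys.argv[1]; L=[]
for c in sys.argv[2:]:
    s=snapshot(c); save(c[0]+n,s); im=cv2.imread(f"pics/{c[0]}{n}.png")
    if c=="scene": im=cv2.resize(im[90:282,120:376],(512,384),interpolation=2)
    if c=="top": im=cv2.resize(im[90:246,190:398],(512,384),interpolation=2)
    L.append(im)
im=np.hstack(L)
if im.shape[1]>800: im=cv2.resize(im,None,fx=800/im.shape[1],fy=800/im.shape[1],interpolation=3)
cv2.imwrite(f"pics/c{n}.png",im)
o=robot.get_obs()
for k in("time","tool_pos","ee_rot","wrist_force","width"): print(k,np.round(o[k],4))
E
python3 look.py 6 wrist scene
```

```text
time 11.075
tool_pos [ 0.5816 -0.1443  0.1097]
ee_rot [-1.5706e+00 -6.0000e-04  1.5024e+00]
wrist_force [-0.0607  0.3215  1.026 ]
width 0.094
```

View pics/c6.png

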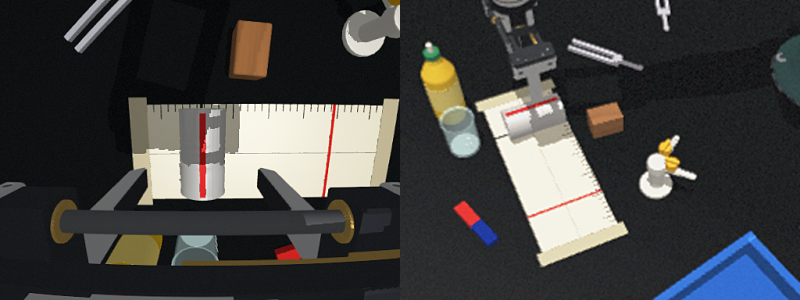

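```bash
cat > meas.py <<'E'
import sys
from h import *
def fit(g):
    vx,vy,x0,y0=cv2.fitLine(g.astype(np.float32),cv2.DIST_HUBER,0,.01,.01).ravel(); 
    if vx<0: vx,vy=-vx,-vy
    t=(g-[x0,y0])@[vx,vy]; m=(np.percentile(t,1)+np.percentile(t,99))/2
    return np.round([x0+m*vx,y0+m*vy,np.degrees(np.arctan2(vy,vx)),np.ptp(t)],4)
for n in sys.argv[1:]:
    s=load(n);P=cloud(s);c=s["color"].astype(int)
    red=(c[...,0]>c[...,1]*1.35+10)&(c[...,0]>c[...,2]*1.35+10)
    reg=(P[...,0]>.5)&(P[...,0]<.69)&(P[...,1]>-.25)&(P[...,1]<.16)
    for l,m,z in(("line",red&reg&(P[...,2]<.012)&(P[...,1]>0)&(P[...,1]<.08),0),("stripe",red&reg&(P[...,2]>.02),.06)):
        v,u=np.where(m)
        if len(u)>10: print(n,l,len(u),fit(onz(s,u,v,z)[:,:2]), "medcloud",np.median(P[m],0).round(4))
    # can body: fit cylinder cross-section
    m=reg&(P[...,2]>.02)&(P[...,2]<.075)&(c.max(-1)-c.min(-1)<60)&(c.min(-1)>60)
    q=P[m]; print(n,"body",len(q),q.min(0).round(3),q.max(0).round(3))
    # cylinder fit: dir assumed
    from scipy.optimize import least_squares
    def res(p):
        a=p[2]; d=-(q[:,0]-.59)*np.sin(a)+(q[:,1]-p[0])*np.cos(a); return np.hypot(d,q[:,2]-p[1])-.03
    y0=np.median(q[:,1]); r=least_squares(res,[y0,.03,-.07],loss="soft_l1",f_scale=.002); d=-(q[:,0]-.59)*np.sin(r.x[2])+(q[:,1]-r.x[0])*np.cos(r.x[2])
    ok=abs(res(r.x))<.004; print("  cyl at x=.59: y",r.x[0].round(4),"z",r.x[1].round(4),"ang",np.degrees(r.x[2]).round(2),"ok",ok.mean().round(2), "x range",np.percentile(q[ok,0],[1,99]).round(3))
E
python3 meas.py w6 s6 scene0 top0
```

```text
w6 line 406 [ 0.6041  0.0421 -3.6848  0.1416] medcloud [0.5979 0.0421 0.0007]
w6 stripe 876 [ 0.6297 -0.1463 -2.8307  0.197 ] medcloud [ 0.5772 -0.1441  0.0598]
w6 body 5995 [ 0.525 -0.177  0.02 ] [ 0.69  -0.112  0.075]
  cyl at x=.59: y -0.1448 z 0.0289 ang -4.22 ok 0.98 x range [0.527 0.688]
s6 line 74 [ 0.6055  0.0379 -3.7093  0.1424] medcloud [0.6076 0.0383 0.0014]
s6 stripe 82 [ 0.5836 -0.1472 -3.8742  0.1029] medcloud [ 0.5818 -0.1459  0.0604]
s6 body 655 [ 0.529 -0.236  0.02 ] [ 0.688 -0.111  0.067]
  cyl at x=.59: y -0.1473 z 0.0303 ang -3.91 ok 0.92 x range [0.531 0.639]
scene0 line 65 [ 0.6055  0.038  -3.6847  0.1424] medcloud [0.5973 0.0384 0.0018]
scene0 stripe 81 [ 0.5832 -0.1474 -3.7191  0.1029] medcloud [ 0.5822 -0.1467  0.0608]
scene0 body 653 [ 0.529 -0.235  0.02 ] [ 0.688 -0.112  0.069]
  cyl at x=.59: y -0.1473 z 0.0304 ang -3.84 ok 0.92 x range [0.53  0.639]
top0 stripe 54 [ 0.578  -0.1447 -4.4768  0.0929] medcloud [ 0.577  -0.1447  0.0596]
top0 body 537 [ 0.521 -0.181  0.021] [ 0.69  -0.086  0.074]
  cyl at x=.59: y -0.1457 z 0.0276 ang -2.79 ok 0.68 x range [0.523 0.687]
```

Call:
{"name": "play_rows", "arguments": {"steps": [{"x": 0, "y": 0, "z": -0.04, "rx": 0, "ry": 0, "rz": 0, "hand": 0.094}, {"x": 0, "y": 0, "z": -0.04, "rx": 0, "ry": 0, "rz": 0, "hand": 0.094}, {"x": 0, "y": 0, "z": -0.03, "rx": 0, "ry": 0, "rz": 0, "hand": 0.094}, {"x": 0, "y": 0, "z": -0.008, "rx": 0, "ry": 0, "rz": 0, "hand": 0.09}, {"x": 0, "y": 0, "z": 0, "rx": 0, "ry": 0, "rz": 0, "hand": 0.08}, {"x": 0, "y": 0, "z": 0, "rx": 0, "ry": 0, "rz": 0, "hand": 0.072}, {"x": 0, "y": 0, "z": 0, "rx": 0, "ry": 0, "rz": 0, "hand": 0.072}]}}

```text
time: 11.95
tool_pos: [0.5829, -0.1461, -0.0064]
ee_rot: [-1.574, 0.001, 1.501]
wrist_force: [-0.9, 0.3, 0.8]
width: 0.0722
```

```bash
python3 look.py 7 wrist scene; python3 meas.py w7 s7
```

```text
time 12.05
tool_pos [ 0.5824 -0.1461 -0.007 ]
ee_rot [-1.5728e+00  5.0000e-04  1.5009e+00]
wrist_force [-0.3146  0.9251  0.47  ]
width 0.0721
w7 line 273 [ 0.5819  0.0434 -1.7987  0.0525] medcloud [0.585  0.0429 0.0006]
w7 stripe 2078 [ 0.5803 -0.1441 -4.1638  0.1039] medcloud [ 0.5656 -0.1434  0.0599]
w7 body 14302 [ 0.525 -0.193  0.02 ] [ 0.639 -0.096  0.075]
  cyl at x=.59: y -0.1447 z 0.029 ang -3.85 ok 0.89 x range [0.527 0.634]
s7 line 75 [ 0.6055  0.038  -3.8159  0.1424] medcloud [0.6065 0.0387 0.0017]
s7 stripe 22 [ 0.6215 -0.1498 -7.8022  0.0263] medcloud [ 0.6223 -0.1489  0.0612]
s7 body 407 [ 0.53 -0.24  0.02] [ 0.687 -0.095  0.075]
  cyl at x=.59: y -0.1462 z 0.0315 ang -4.06 ok 0.73 x range [0.531 0.64 ]
```

View pics/c7.png

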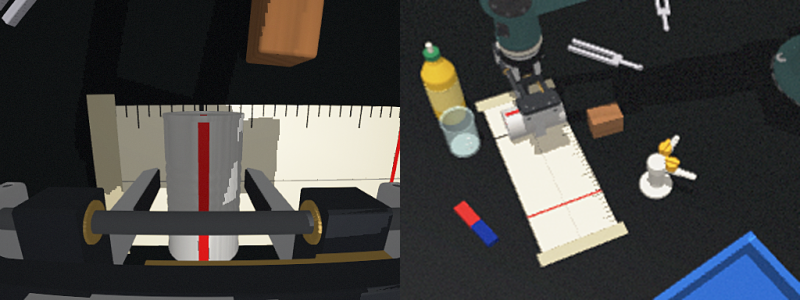

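Call:
{"name": "play_rows", "arguments": {"steps": [{"x": 0, "y": 0.001, "z": 0, "rx": 0, "ry": 0, "rz": 0.003, "hand": 0.067}, {"x": 0.0002, "y": 0.003, "z": 0, "rx": 0, "ry": 0, "rz": 0, "hand": 0.067}, {"x": 0.0003, "y": 0.004, "z": 0, "rx": 0, "ry": 0, "rz": 0, "hand": 0.067}, {"x": 0.0003, "y": 0.005, "z": 0, "rx": 0, "ry": 0, "rz": 0, "hand": 0.067}, {"x": 0.0003, "y": 0.005, "z": 0, "rx": 0, "ry": 0, "rz": 0, "hand": 0.067}, {"x": 0.0003, "y": 0.005, "z": 0, "rx": 0, "ry": 0, "rz": 0, "hand": 0.067}, {"x": 0.0003, "y": 0.005, "z": 0, "rx": 0, "ry": 0, "rz": 0, "hand": 0.067}, {"x": 0.0003, "y": 0.005, "z": 0, "rx": 0, "ry": 0, "rz": 0, "hand": 0.067}]}}

```text
time: 13.05
tool_pos: [0.5837, -0.1124, -0.0082]
ee_rot: [-1.571, -0.0, 1.504]
wrist_force: [0.0, 0.1, 0.3]
width: 0.067
```

```bash
python3 look.py 8 wrist; python3 meas.py w8
```

```text
time 13.1
tool_pos [ 0.5837 -0.1117 -0.0082]
ee_rot [-1.5708e+00 -7.0000e-04  1.5045e+00]
wrist_force [ 0.5072  0.3563 -0.3428]
width 0.0672
w8 line 571 [ 0.5749  0.0441 -3.6526  0.0832] medcloud [0.5725 0.0438 0.0007]
w8 stripe 1120 [ 0.5775 -0.092  -3.5517  0.0983] medcloud [ 0.5694 -0.0899  0.0476]
w8 body 15237 [ 0.527 -0.156  0.02 ] [ 0.64  -0.065  0.075]
  cyl at x=.59: y -0.1152 z 0.029 ang -3.87 ok 0.9 x range [0.529 0.633]
```

View pics/c8.png

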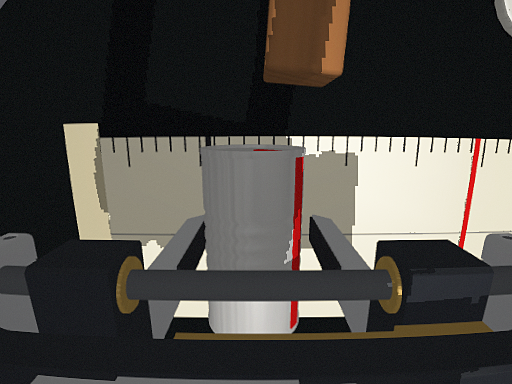

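Call:
{"name": "play_rows", "arguments": {"steps": [{"x": 0.0002, "y": 0.003, "z": 0, "rx": 0, "ry": 0, "rz": 0, "hand": 0.067}, {"x": 0.0003, "y": 0.004, "z": 0, "rx": 0, "ry": 0, "rz": 0, "hand": 0.067}, {"x": 0.0003, "y": 0.005, "z": 0, "rx": 0, "ry": 0, "rz": 0, "hand": 0.067}, {"x": 0.0003, "y": 0.005, "z": 0, "rx": 0, "ry": 0, "rz": 0, "hand": 0.067}, {"x": 0.0003, "y": 0.005, "z": 0, "rx": 0, "ry": 0, "rz": 0, "hand": 0.067}, {"x": 0.0003, "y": 0.005, "z": 0, "rx": 0, "ry": 0, "rz": 0, "hand": 0.067}, {"x": 0.0003, "y": 0.005, "z": 0, "rx": 0, "ry": 0, "rz": 0, "hand": 0.067}, {"x": 0.0003, "y": 0.005, "z": 0, "rx": 0, "ry": 0, "rz": 0, "hand": 0.067}]}}

```text
time: 14.1
tool_pos: [0.586, -0.0754, -0.0082]
ee_rot: [-1.571, -0.0, 1.504]
wrist_force: [0.9, 0.2, -0.8]
width: 0.0673
```

Call:
{"name": "play_rows", "arguments": {"steps": [{"x": 0.0003, "y": 0.005, "z": 0, "rx": 0, "ry": 0, "rz": 0, "hand": 0.067}, {"x": 0.0003, "y": 0.005, "z": 0, "rx": 0, "ry": 0, "rz": 0, "hand": 0.067}, {"x": 0.0003, "y": 0.005, "z": 0, "rx": 0, "ry": 0, "rz": 0, "hand": 0.067}, {"x": 0.0003, "y": 0.005, "z": 0, "rx": 0, "ry": 0, "rz": 0, "hand": 0.067}, {"x": 0.0003, "y": 0.005, "z": 0, "rx": 0, "ry": 0, "rz": 0, "hand": 0.067}, {"x": 0.0003, "y": 0.005, "z": 0, "rx": 0, "ry": 0, "rz": 0, "hand": 0.067}, {"x": 0.0003, "y": 0.005, "z": 0, "rx": 0, "ry": 0, "rz": 0, "hand": 0.067}, {"x": 0.0003, "y": 0.005, "z": 0, "rx": 0, "ry": 0, "rz": 0, "hand": 0.067}]}}

```text
time: 15.1
tool_pos: [0.5884, -0.0355, -0.0082]
ee_rot: [-1.571, -0.0, 1.504]
wrist_force: [-0.2, 1.0, -0.2]
width: 0.067
```

```bash
python3 look.py 9 wrist; python3 meas.py w9
```

```text
time 15.15
tool_pos [ 0.5884 -0.0348 -0.0082]
ee_rot [-1.5708e+00 -7.0000e-04  1.5044e+00]
wrist_force [-0.1185 -0.5439  0.348 ]
width 0.0667
w9 line 685 [ 0.5782  0.0437 -3.6277  0.09  ] medcloud [0.5755 0.0436 0.0006]
w9 stripe 32 [ 5.62000e-01 -8.80000e-03  4.28607e+01  8.38000e-02] medcloud [ 0.5356 -0.0365  0.0263]
w9 body 16208 [ 0.532 -0.079  0.02 ] [0.647 0.012 0.075]
  cyl at x=.59: y -0.0381 z 0.029 ang -3.83 ok 0.9 x range [0.534 0.639]
```

View pics/c9.png

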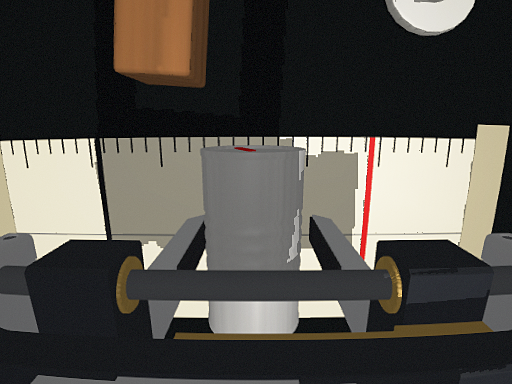

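Call:
{"name": "play_rows", "arguments": {"steps": [{"x": 0.0002, "y": 0.003, "z": 0, "rx": 0, "ry": 0, "rz": 0, "hand": 0.067}, {"x": 0.0003, "y": 0.004, "z": 0, "rx": 0, "ry": 0, "rz": 0, "hand": 0.067}, {"x": 0.0003, "y": 0.005, "z": 0, "rx": 0, "ry": 0, "rz": 0, "hand": 0.067}, {"x": 0.0003, "y": 0.005, "z": 0, "rx": 0, "ry": 0, "rz": 0, "hand": 0.067}, {"x": 0.0003, "y": 0.005, "z": 0, "rx": 0, "ry": 0, "rz": 0, "hand": 0.067}, {"x": 0.0003, "y": 0.005, "z": 0, "rx": 0, "ry": 0, "rz": 0, "hand": 0.067}, {"x": 0.0003, "y": 0.005, "z": 0, "rx": 0, "ry": 0, "rz": 0, "hand": 0.067}, {"x": 0.0003, "y": 0.005, "z": 0, "rx": 0, "ry": 0, "rz": 0, "hand": 0.067}]}}

```text
time: 16.15
tool_pos: [0.5907, 0.0016, -0.0082]
ee_rot: [-1.571, -0.0, 1.504]
wrist_force: [-0.4, -0.1, 0.7]
width: 0.0671
```

Call:
{"name": "play_rows", "arguments": {"steps": [{"x": 0.0003, "y": 0.005, "z": 0, "rx": 0, "ry": 0, "rz": 0, "hand": 0.067}, {"x": 0.0003, "y": 0.005, "z": 0, "rx": 0, "ry": 0, "rz": 0, "hand": 0.067}, {"x": 0.0003, "y": 0.005, "z": 0, "rx": 0, "ry": 0, "rz": 0, "hand": 0.067}, {"x": 0.0003, "y": 0.005, "z": 0, "rx": 0, "ry": 0, "rz": 0, "hand": 0.067}, {"x": 0.0003, "y": 0.005, "z": 0, "rx": 0, "ry": 0, "rz": 0, "hand": 0.067}, {"x": 0.0002, "y": 0.004, "z": 0, "rx": 0, "ry": 0, "rz": 0, "hand": 0.067}, {"x": 0.0002, "y": 0.003, "z": 0, "rx": 0, "ry": 0, "rz": 0, "hand": 0.067}, {"x": 0.0001, "y": 0.002, "z": 0, "rx": 0, "ry": 0, "rz": 0, "hand": 0.067}]}}

```text
time: 17.15
tool_pos: [0.5927, 0.0354, -0.0082]
ee_rot: [-1.571, 0.0, 1.504]
wrist_force: [0.3, -1.2, 1.0]
width: 0.0669
```

```bash
python3 look.py 10 wrist; python3 meas.py w10
```

```text
time 17.2
tool_pos [ 0.5927  0.0355 -0.0082]
ee_rot [-1.5708e+00 -1.0000e-04  1.5042e+00]
wrist_force [ 0.2687  0.084  -0.2279]
width 0.0668
w10 line 53 [0.5368 0.046  1.547  0.0056] medcloud [5.368e-01 4.590e-02 5.000e-04]
w10 stripe 1902 [ 0.5873  0.0226 -4.4331  0.1007] medcloud [0.5753 0.0229 0.0579]
w10 body 14314 [ 0.537 -0.009  0.02 ] [0.651 0.083 0.075]
  cyl at x=.59: y 0.033 z 0.029 ang -3.82 ok 0.89 x range [0.539 0.644]
```

View pics/c10.png

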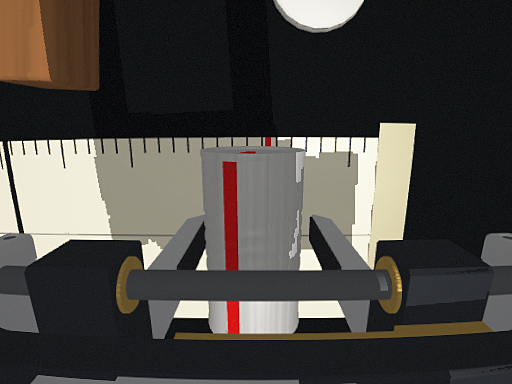

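Call:
{"name": "play_rows", "arguments": {"steps": [{"x": 0.0001, "y": 0.002, "z": 0, "rx": 0, "ry": 0, "rz": 0, "hand": 0.067}, {"x": 0.0002, "y": 0.0025, "z": 0, "rx": 0, "ry": 0, "rz": 0, "hand": 0.067}, {"x": 0.0001, "y": 0.002, "z": 0, "rx": 0, "ry": 0, "rz": 0, "hand": 0.067}, {"x": 0.0001, "y": 0.002, "z": 0, "rx": 0, "ry": 0, "rz": 0, "hand": 0.067}, {"x": 0.0001, "y": 0.001, "z": 0, "rx": 0, "ry": 0, "rz": 0, "hand": 0.067}, {"x": 0, "y": 0, "z": 0, "rx": 0, "ry": 0, "rz": 0, "hand": 0.067}, {"x": 0, "y": 0, "z": 0, "rx": 0, "ry": 0, "rz": 0, "hand": 0.067}]}}

```text
time: 18.08
tool_pos: [0.5933, 0.0447, -0.0082]
ee_rot: [-1.571, -0.0, 1.504]
wrist_force: [0.3, 0.8, -0.5]
width: 0.067
```

```bash
python3 look.py 11 wrist; python3 meas.py w11
```

```text
time 18.125
tool_pos [ 0.5933  0.0446 -0.0082]
ee_rot [-1.5707 -0.      1.5039]
wrist_force [-0.4633 -0.4392  0.9563]
width 0.067
w11 line 54 [ 0.5367  0.046  -4.2006  0.0054] medcloud [0.5366 0.0461 0.0007]
w11 stripe 2050 [ 0.5888  0.0422 -4.1404  0.1005] medcloud [0.5765 0.0427 0.0598]
w11 body 14107 [0.538 0.001 0.02 ] [0.651 0.092 0.075]
  cyl at x=.59: y 0.0431 z 0.029 ang -3.85 ok 0.89 x range [0.539 0.645]
```

View pics/c11.png

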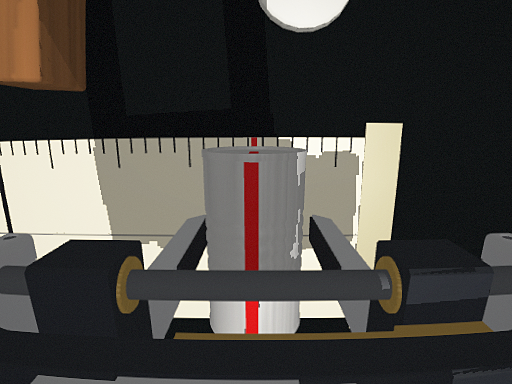

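Call:
{"name": "play_rows", "arguments": {"steps": [{"x": 0, "y": 0, "z": 0, "rx": 0, "ry": 0, "rz": 0, "hand": 0.08}, {"x": 0, "y": 0, "z": 0, "rx": 0, "ry": 0, "rz": 0, "hand": 0.094}, {"x": 0, "y": 0, "z": 0, "rx": 0, "ry": 0, "rz": 0, "hand": 0.094}, {"x": 0, "y": 0, "z": 0, "rx": 0, "ry": 0, "rz": 0, "hand": 0.094}]}}

```text
time: 18.62
tool_pos: [0.5933, 0.0447, -0.0082]
ee_rot: [-1.571, -0.0, 1.504]
wrist_force: [-0.0, 0.1, 0.2]
width: 0.0935
```

```bash
python3 look.py 12 wrist; python3 meas.py w12
```

```text
time 18.675
tool_pos [ 0.5933  0.0447 -0.0082]
ee_rot [-1.5707e+00 -1.0000e-04  1.5040e+00]
wrist_force [-0.6681 -0.9797  0.1149]
width 0.0938
w12 line 54 [ 0.5367  0.0461 -4.1999  0.0054] medcloud [0.5367 0.0461 0.0007]
w12 stripe 2054 [ 0.5888  0.0422 -4.1646  0.1005] medcloud [0.5765 0.0427 0.0598]
w12 body 14256 [ 0.538 -0.013  0.02 ] [0.652 0.105 0.075]
  cyl at x=.59: y 0.0431 z 0.029 ang -3.86 ok 0.88 x range [0.54  0.646]
```

Call:
{"name": "play_rows", "arguments": {"steps": [{"x": 0, "y": 0, "z": 0.03, "rx": 0, "ry": 0, "rz": 0, "hand": 0.094}, {"x": 0, "y": 0, "z": 0.05, "rx": 0, "ry": 0, "rz": 0, "hand": 0.094}, {"x": 0, "y": 0, "z": 0.05, "rx": 0, "ry": 0, "rz": 0, "hand": 0.094}, {"x": -0.014, "y": -0.013, "z": 0, "rx": 0, "ry": 0, "rz": -0.183, "hand": 0.094}, {"x": -0.014, "y": -0.013, "z": 0, "rx": 0, "ry": 0, "rz": -0.183, "hand": 0.094}, {"x": -0.015, "y": -0.014, "z": 0, "rx": 0, "ry": 0, "rz": -0.183, "hand": 0.094}, {"x": -0.015, "y": -0.014, "z": 0, "rx": 0, "ry": 0, "rz": -0.183, "hand": 0.094}, {"x": -0.015, "y": -0.014, "z": 0, "rx": 0, "ry": 0, "rz": -0.183, "hand": 0.094}]}}

```text
time: 19.68
tool_pos: [0.5198, -0.0237, 0.1219]
ee_rot: [-1.571, -0.0, 0.583]
wrist_force: [-1.0, 0.3, 0.3]
width: 0.0936
```

Call:
{"name": "play_rows", "arguments": {"steps": [{"x": -0.015, "y": -0.014, "z": 0, "rx": 0, "ry": 0, "rz": -0.183, "hand": 0.094}, {"x": -0.015, "y": -0.014, "z": 0, "rx": 0, "ry": 0, "rz": -0.183, "hand": 0.094}, {"x": -0.014, "y": -0.014, "z": 0, "rx": 0, "ry": 0, "rz": -0.183, "hand": 0.094}, {"x": -0.014, "y": -0.013, "z": 0, "rx": 0, "ry": 0, "rz": -0.183, "hand": 0.094}, {"x": 0, "y": 0, "z": 0, "rx": 0, "ry": 0, "rz": 0, "hand": 0.094}, {"x": 0, "y": 0, "z": 0, "rx": 0, "ry": 0, "rz": 0, "hand": 0.094}]}}

```text
time: 20.42
tool_pos: [0.4627, -0.078, 0.1219]
ee_rot: [-1.57, -0.001, -0.14]
wrist_force: [-0.1, 0.5, -0.5]
width: 0.0938
```

```bash
python3 look.py 13 wrist scene; python3 meas.py s13; python3 - <<'E'
from h import *
for n in("w13","s13"):
    s=load(n);P=cloud(s); m=(abs(P[...,2]-.045)<.004)&(P[...,0]>.40)&(P[...,0]<.52)&(P[...,1]<-.03)&(P[...,1]>-.14)
    c=s["color"].astype(int); m&=(c[...,0]>c[...,2]*1.3)
    v,u=np.where(m); g=onz(s,u,v,.045)[:,:2]; r=cv2.minAreaRect((g*1000).astype(np.float32)); print(n,len(g),r,g.mean(0))
E
```

```text
time 20.525
tool_pos [ 0.4628 -0.0778  0.1218]
ee_rot [-1.5705e+00 -3.0000e-04 -1.4070e-01]
wrist_force [-0.4798  0.0634  0.4567]
width 0.094
s13 line 15 [ 0.6642  0.034  -1.9735  0.0245] medcloud [0.6662 0.0348 0.0015]
s13 stripe 97 [ 0.5966  0.0387 -3.7839  0.1009] medcloud [0.5964 0.0392 0.0608]
s13 body 779 [ 0.541 -0.237  0.02 ] [0.687 0.075 0.066]
  cyl at x=.59: y 0.0405 z 0.0301 ang -3.7 ok 0.95 x range [0.543 0.652]
w13 2253 ((462.8636779785156, -77.6542739868164), (39.42204284667969, 59.28882598876953), 81.91558074951172) [ 0.46278559 -0.07760953]
s13 216 ((465.5157165527344, -78.46664428710938), (43.91994857788086, 60.40286636352539), 82.49263000488281) [ 0.46520004 -0.07907999]
```

View pics/c13.png

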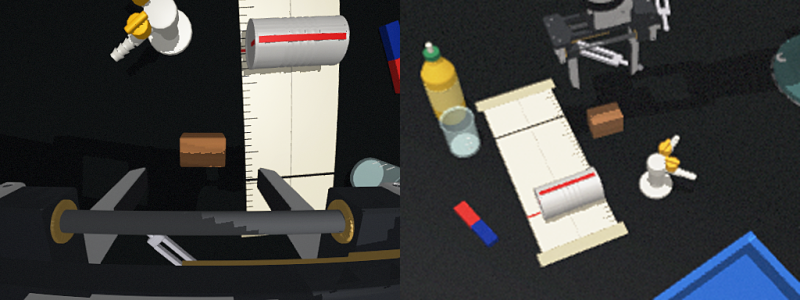

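Call:
{"name": "play_rows", "arguments": {"steps": [{"x": 0, "y": 0, "z": -0.05, "rx": 0, "ry": 0, "rz": 0, "hand": 0.094}, {"x": 0, "y": 0, "z": -0.05, "rx": 0, "ry": 0, "rz": 0, "hand": 0.094}, {"x": 0, "y": 0, "z": -0.029, "rx": 0, "ry": 0, "rz": 0, "hand": 0.094}, {"x": 0, "y": 0, "z": 0, "rx": 0, "ry": 0, "rz": 0, "hand": 0.094}, {"x": 0, "y": 0, "z": 0, "rx": 0, "ry": 0, "rz": 0, "hand": 0.07}, {"x": 0, "y": 0, "z": 0, "rx": 0, "ry": 0, "rz": 0, "hand": 0.04}, {"x": 0, "y": 0, "z": 0, "rx": 0, "ry": 0, "rz": 0, "hand": 0.04}, {"x": 0, "y": 0, "z": 0, "rx": 0, "ry": 0, "rz": 0, "hand": 0.04}]}}

```text
time: 21.52
tool_pos: [0.463, -0.0785, -0.0063]
ee_rot: [-1.571, -0.002, -0.143]
wrist_force: [0.1, 0.0, 2.6]
width: 0.06
```

Call:
{"name": "play_rows", "arguments": {"steps": [{"x": 0, "y": 0, "z": 0.02, "rx": 0, "ry": 0, "rz": 0, "hand": 0.04}, {"x": 0, "y": 0, "z": 0.05, "rx": 0, "ry": 0, "rz": 0, "hand": 0.04}, {"x": 0, "y": 0, "z": 0.05, "rx": 0, "ry": 0, "rz": 0, "hand": 0.04}, {"x": 0.027, "y": 0.0355, "z": 0, "rx": 0, "ry": 0, "rz": 0.015, "hand": 0.04}, {"x": 0.027, "y": 0.0355, "z": 0, "rx": 0, "ry": 0, "rz": 0.015, "hand": 0.04}, {"x": 0.027, "y": 0.0355, "z": 0, "rx": 0, "ry": 0, "rz": 0.015, "hand": 0.04}, {"x": 0.027, "y": 0.0355, "z": 0, "rx": 0, "ry": 0, "rz": 0.015, "hand": 0.04}, {"x": 0.0265, "y": 0.0355, "z": 0, "rx": 0, "ry": 0, "rz": 0.015, "hand": 0.04}]}}

```text
time: 22.52
tool_pos: [0.5974, 0.1004, 0.1125]
ee_rot: [-1.571, 0.0, -0.067]
wrist_force: [0.7, -0.6, -1.1]
width: 0.0598
```

Call:
{"name": "play_rows", "arguments": {"steps": [{"x": 0, "y": 0, "z": -0.04, "rx": 0, "ry": 0, "rz": 0, "hand": 0.04}, {"x": 0, "y": 0, "z": -0.03, "rx": 0, "ry": 0, "rz": 0, "hand": 0.04}, {"x": 0, "y": 0, "z": 0, "rx": 0, "ry": 0, "rz": 0, "hand": 0.04}, {"x": 0, "y": 0, "z": 0, "rx": 0, "ry": 0, "rz": 0, "hand": 0.04}]}}

```text
time: 23.02
tool_pos: [0.5976, 0.0992, 0.0441]
ee_rot: [-1.571, -0.002, -0.068]
wrist_force: [0.1, -0.2, 0.7]
width: 0.0597
```

```bash
python3 look.py 14 wrist scene top; python3 meas.py s14
```

```text
time 23.175
tool_pos [0.5982 0.0992 0.0451]
ee_rot [-1.5702 -0.004  -0.0683]
wrist_force [-0.6635  0.1301 -1.0482]
width 0.0598
s14 line 15 [ 0.6642  0.034  -1.9735  0.0245] medcloud [0.6659 0.0354 0.0018]
s14 stripe 92 [ 0.5951  0.058  38.6776  0.1082] medcloud [0.5947 0.043  0.063 ]
s14 body 154 [ 0.547 -0.236  0.02 ] [0.688 0.12  0.073]
  cyl at x=.59: y 0.0767 z 0.0397 ang -47.65 ok 0.43 x range [0.565 0.651]
```

View pics/c14.png

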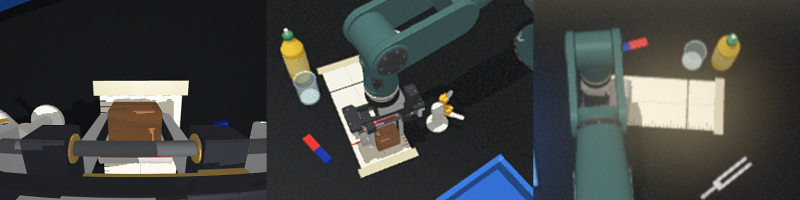

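Call:
{"name": "play_rows", "arguments": {"steps": [{"x": -0.001, "y": 0, "z": -0.03, "rx": 0, "ry": 0, "rz": 0, "hand": 0.04}, {"x": 0, "y": 0, "z": -0.014, "rx": 0, "ry": 0, "rz": 0, "hand": 0.04}, {"x": 0, "y": 0, "z": -0.004, "rx": 0, "ry": 0, "rz": 0, "hand": 0.04}, {"x": 0, "y": 0, "z": 0, "rx": 0, "ry": 0, "rz": 0, "hand": 0.04}, {"x": -0.0002, "y": -0.003, "z": 0, "rx": 0, "ry": 0, "rz": 0, "hand": 0.04}, {"x": 0, "y": 0, "z": 0, "rx": 0, "ry": 0, "rz": 0, "hand": 0.04}]}}

```text
time: 23.92
tool_pos: [0.5962, 0.096, -0.0043]
ee_rot: [-1.571, -0.002, -0.068]
wrist_force: [0.2, -0.7, -0.8]
width: 0.0597
```

```bash
python3 look.py 15 scene; python3 - <<'E'
from h import *
c=cv2.imread("pics/s15.png")[160:260,170:290]; cv2.imwrite("pics/s15z.png",cv2.resize(c,None,fx=6,fy=6,interpolation=2))
s=load("s15");P=cloud(s);c=s["color"].astype(int)
m=(abs(P[...,2]-.046)<.006)&(P[...,0]>.53)&(P[...,0]<.67)&(P[...,1]>.06)&(P[...,1]<.14)&(c[...,0]>c[...,2]*1.35)
v,u=np.where(m); g=onz(s,u,v,.046)[:,:2]; print(len(g),cv2.minAreaRect((g*1000).astype(np.float32)),g.min(0),g.max(0))
E
```

```text
time 23.975
tool_pos [ 0.5961  0.0961 -0.0045]
ee_rot [-1.5707e+00 -1.4000e-03 -6.8300e-02]
wrist_force [ 0.0889 -0.8233 -1.4755]
width 0.0603
299 ((597.67724609375, 95.79280853271484), (44.29866027832031, 60.628387451171875), 85.8418197631836) [0.56698221 0.07296485] [0.62873648 0.11771663]
```

View pics/s15z.png

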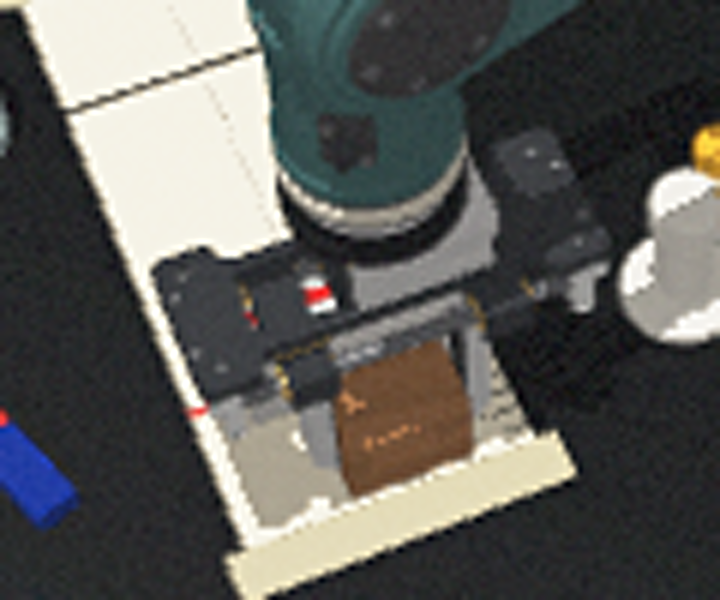

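Call:
{"name": "play_rows", "arguments": {"steps": [{"x": 0, "y": -0.001, "z": 0, "rx": 0, "ry": 0, "rz": 0, "hand": 0.04}, {"x": 0, "y": -0.001, "z": 0, "rx": 0, "ry": 0, "rz": 0, "hand": 0.04}, {"x": 0, "y": 0, "z": -0.001, "rx": 0, "ry": 0, "rz": 0, "hand": 0.04}, {"x": 0, "y": 0, "z": 0, "rx": 0, "ry": 0, "rz": 0, "hand": 0.04}]}}

```text
time: 24.48
tool_pos: [0.5957, 0.0942, -0.0062]
ee_rot: [-1.571, -0.0, -0.068]
wrist_force: [0.2, 1.5, -0.8]
width: 0.0601
```

```bash
python3 look.py 16 wrist; python3 - <<'E'
from h import *
s=load("w16");P=cloud(s)
c=s["color"].astype(int)
m=(P[...,0]>.53)&(P[...,0]<.67)&(P[...,1]>.06)&(P[...,1]<.14)&(c[...,0]>c[...,2]*1.35)&(P[...,2]>.01)
print(m.sum(), np.percentile(P[m],[2,50,98],axis=0).round(4))
E
```

```text
time 24.525
tool_pos [ 0.5957  0.0942 -0.0062]
ee_rot [-1.5708e+00 -3.0000e-04 -6.8000e-02]
wrist_force [-0.4625 -0.9834 -0.6092]
width 0.0598
11434 [[0.5661 0.0805 0.0166]
 [0.6002 0.111  0.045 ]
 [0.644  0.1262 0.1426]]
```

View pics/c16.png

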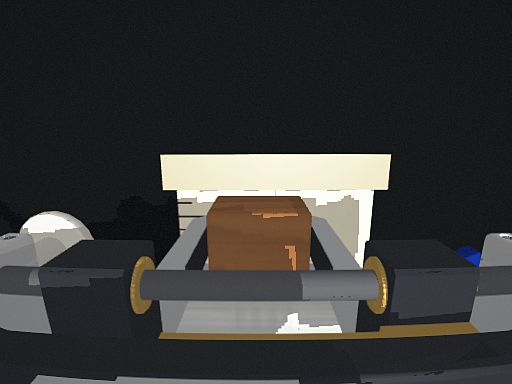

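Call:
{"name": "play_rows", "arguments": {"steps": [{"x": 0, "y": 0, "z": -0.0005, "rx": 0, "ry": 0, "rz": 0, "hand": 0.04}, {"x": 0, "y": 0, "z": 0, "rx": 0, "ry": 0, "rz": 0, "hand": 0.062}, {"x": 0, "y": 0, "z": 0, "rx": 0, "ry": 0, "rz": 0, "hand": 0.07}, {"x": 0, "y": 0, "z": 0, "rx": 0, "ry": 0, "rz": 0, "hand": 0.08}, {"x": 0, "y": 0, "z": 0, "rx": 0, "ry": 0, "rz": 0, "hand": 0.08}, {"x": 0, "y": 0, "z": 0.02, "rx": 0, "ry": 0, "rz": 0, "hand": 0.08}, {"x": 0, "y": 0, "z": 0.04, "rx": 0, "ry": 0, "rz": 0, "hand": 0.08}, {"x": 0, "y": 0, "z": 0.06, "rx": 0, "ry": 0, "rz": 0, "hand": 0.08}]}}

```text
time: 25.52
tool_pos: [0.5938, 0.0941, 0.1119]
ee_rot: [-1.572, 0.005, -0.068]
wrist_force: [0.8, 0.2, 0.1]
width: 0.0802
```

Call:
{"name": "play_rows", "arguments": {"steps": [{"x": -0.02, "y": 0.055, "z": 0.02, "rx": 0, "ry": 0, "rz": 0, "hand": 0.08}, {"x": -0.02, "y": 0.055, "z": 0, "rx": 0, "ry": 0, "rz": 0, "hand": 0.08}, {"x": -0.02, "y": 0.055, "z": 0, "rx": 0, "ry": 0, "rz": 0, "hand": 0.08}, {"x": -0.02, "y": 0.055, "z": 0, "rx": 0, "ry": 0, "rz": 0, "hand": 0.08}, {"x": 0, "y": 0.055, "z": 0, "rx": 0, "ry": 0, "rz": 0, "hand": 0.08}, {"x": 0, "y": 0, "z": 0, "rx": 0, "ry": 0, "rz": 0, "hand": 0.08}]}}

```text
time: 26.28
tool_pos: [0.5143, 0.3727, 0.1325]
ee_rot: [-1.57, 0.001, -0.063]
wrist_force: [-0.1, 0.2, -0.4]
width: 0.0798
```

```bash
python3 look.py 17 scene top; python3 meas.py s17; python3 - <<'E'
from h import *
from scipy.optimize import least_squares
c=cv2.imread("pics/s17.png")[160:260,170:290]; a=cv2.resize(c,None,fx=5,fy=5,interpolation=2)
cv2.imwrite("pics/s17z.png",a)
for n in("s17","t17"):
    s=load(n);P=cloud(s);c=s["color"].astype(int)
    m=(abs(P[...,2]-.046)<.004)&(P[...,0]>.53)&(P[...,0]<.67)&(P[...,1]>.06)&(P[...,1]<.14)&(c[...,0]>c[...,2]*1.35)
    v,u=np.where(m); g=onz(s,u,v,.046)[:,:2]; print(n,len(g),cv2.minAreaRect((g*1000).astype(np.float32)))
E
```

```text
time 26.375
tool_pos [0.5154 0.3692 0.1329]
ee_rot [-1.572e+00  2.000e-04 -6.700e-02]
wrist_force [-0.0753  0.0674  0.0309]
width 0.0801
s17 line 15 [ 0.6642  0.034  -1.9735  0.0245] medcloud [0.6659 0.0348 0.0016]
s17 stripe 358 [5.99800e-01 7.80000e-02 8.56284e+01 9.41000e-02] medcloud [0.5987 0.0856 0.0467]
s17 body 724 [ 0.54  -0.237  0.02 ] [0.687 0.115 0.067]
  cyl at x=.59: y 0.0408 z 0.0301 ang -3.97 ok 0.93 x range [0.543 0.652]
s17 289 ((597.82666015625, 93.76038360595703), (41.3253173828125, 59.167781829833984), 85.84677124023438)
t17 111 ((588.849609375, 92.66899108886719), (38.382938385009766, 58.6967658996582), 85.24491882324219)
```

View pics/c17.png

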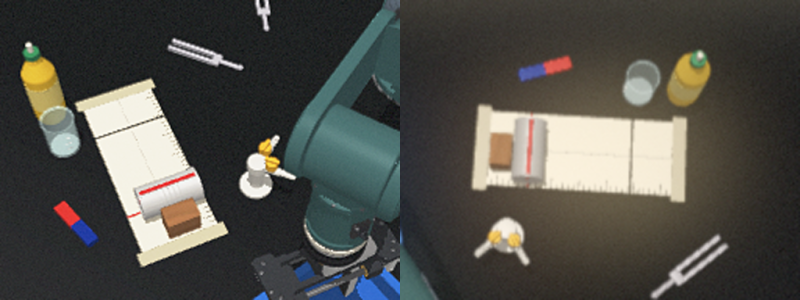

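View pics/s17z.png

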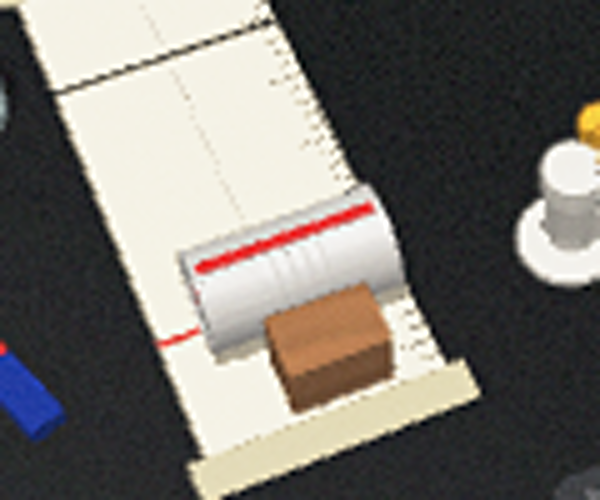

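The can is on the line with its stripe up and the block stands behind it. To judge the gap, I'll look at it from above with the wrist camera.

Call:
{"name": "play_rows", "arguments": {"steps": [{"x": 0.01, "y": -0.035, "z": 0.005, "rx": 0, "ry": 0, "rz": 0.18, "hand": 0.08}, {"x": 0.01, "y": -0.035, "z": 0.005, "rx": 0, "ry": 0, "rz": 0.18, "hand": 0.08}, {"x": 0.01, "y": -0.035, "z": 0.005, "rx": 0, "ry": 0, "rz": 0.18, "hand": 0.08}, {"x": 0.01, "y": -0.035, "z": 0.005, "rx": 0, "ry": 0, "rz": 0.18, "hand": 0.08}, {"x": 0.01, "y": -0.035, "z": 0.005, "rx": 0, "ry": 0, "rz": 0.18, "hand": 0.08}, {"x": 0.01, "y": -0.035, "z": 0.005, "rx": 0, "ry": 0, "rz": 0.18, "hand": 0.08}, {"x": 0.01, "y": -0.035, "z": 0, "rx": 0, "ry": 0, "rz": 0.18, "hand": 0.08}, {"x": 0.01, "y": -0.035, "z": 0, "rx": 0, "ry": 0, "rz": 0.18, "hand": 0.08}]}}

```text
time: 27.38
tool_pos: [0.5955, 0.0859, 0.1638]
ee_rot: [-1.571, 0.0, 1.375]
wrist_force: [1.2, 0.1, 0.9]
width: 0.0805
```

Call:
{"name": "play_rows", "arguments": {"steps": [{"x": 0.02, "y": -0.02, "z": 0, "rx": 0, "ry": 0, "rz": 0.13, "hand": 0.08}, {"x": 0.03, "y": 0, "z": 0, "rx": 0, "ry": 0, "rz": 0, "hand": 0.08}, {"x": 0, "y": 0, "z": 0, "rx": 0, "ry": 0, "rz": 0, "hand": 0.08}]}}

```text
time: 27.75
tool_pos: [0.646, 0.0665, 0.1625]
ee_rot: [-1.57, 0.0, 1.498]
wrist_force: [-0.0, -0.4, -0.1]
width: 0.0797
```

```bash
python3 look.py 18 wrist; python3 meas.py w18; python3 - <<'E'
from h import *
s=load("w18");P=cloud(s);c=s["color"].astype(int)
m=(abs(P[...,2]-.045)<.005)&(P[...,0]>.53)&(P[...,0]<.67)&(P[...,1]>.06)&(P[...,1]<.14)&(c[...,0]>c[...,2]*1.35)
v,u=np.where(m); g=onz(s,u,v,.0455)[:,:2]; print(len(g),cv2.minAreaRect((g*1000).astype(np.float32)))
im=cv2.imread("pics/w18.png"); v0,u0=int(v.mean()),int(u.mean()); print(u0,v0)
cr=im[max(0,v0-70):v0+70,max(0,u0-110):u0+70]; cv2.imwrite("pics/w18z.png",cv2.resize(cr,None,fx=4,fy=4,interpolation=2))
E
```

```text
time 27.8
tool_pos [0.6452 0.0673 0.1628]
ee_rot [-1.5693e+00  3.0000e-04  1.4993e+00]
wrist_force [-0.5007 -0.5201  0.0123]
width 0.0798
w18 line 24 [ 0.6688  0.0372 -5.2939  0.0096] medcloud [0.6687 0.0374 0.001 ]
w18 stripe 1779 [ 6.23500e-01  3.10000e-02 -5.26405e+01  2.08700e-01] medcloud [0.5852 0.0814 0.0452]
w18 body 4789 [ 0.538 -0.242  0.02 ] [0.69  0.116 0.062]
  cyl at x=.59: y 0.0429 z 0.0288 ang -5.29 ok 0.96 x range [0.541 0.649]
1927 ((595.3588256835938, 94.37582397460938), (38.7042121887207, 59.14747619628906), 85.96440887451172)
279 138
```

View pics/w18z.png

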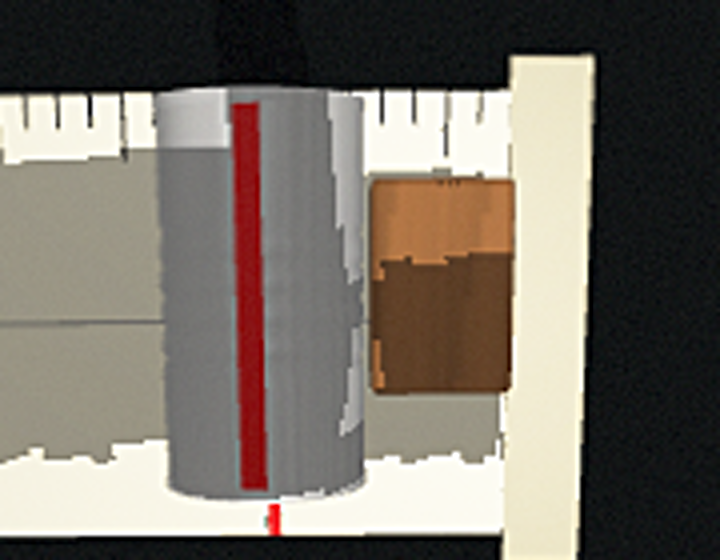

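```bash
python3 - <<'E'
from h import *
s=snapshot("scene"); save("s19",s)
P=cloud(s);a=s["color"].astype(int);b=load("scene0")["color"].astype(int)
for n,bx in(("beaker/bottle",(125,110,175,195)),("magnet",(150,215,190,250)),("tap",(270,170,315,222))):
    x0,y0,x1,y1=bx; print(n,np.abs(a-b)[y0:y1,x0:x1].mean().round(1))
E
```

```text
beaker/bottle 3.7
magnet 3.5
tap 6.3
```

View pics/s19.png

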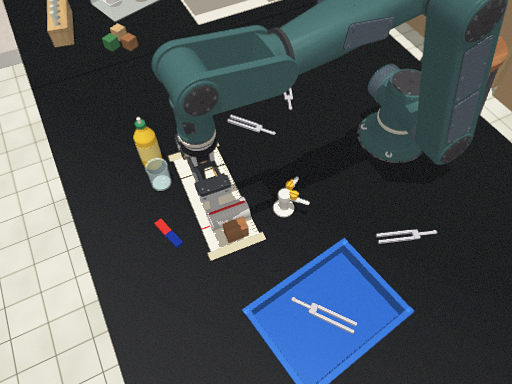

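The fork lies flat in the tray (about (325,314)). The beaker, bottle, magnet and tap match the first picture. The gripper is clear of everything, so I'm handing in.

```bash
python3 -c "
from bench import workorder
print(workorder.close_job())"
```

```text
the job is handed in; nothing more can be done
None
```

I carried out the whole job and handed it in at about 28 s of the 72 s allowed; no verdict was reported.

- **Fork:** The tuning fork was the one on the strip, so I put it in the blue tray, where it lies flat. The magnet was not moved.
- **Can:** I rolled it along the strip with the fingers placed loosely either side of it, at about 40 mm/s, slower at the end. It came to rest within about 1 mm of the red line and within about 0.2° of square. The red stripe is about 2° off the top, and the can did not move when I opened the fingers.
- **Block:** It stands flat on the strip, parallel to the can to within about 0.5°. From above, the gap to the can's far side looks even, at about 1.5–2 mm. The cameras differ by up to 3 mm, and one gave about 2.5 mm, so I did not push the block closer and risk moving the can.
- **Bystanders:** The beaker, bottle, magnet and gas tap look the same in the last picture as in the first.
- **What disagreed:** The finger ends turned out to be about 18 mm higher than the reported tool position. My first try at gripping the fork therefore closed above it without touching it. I allowed for this in every later move.

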